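# Put the dusting kit away on the cataloguing table

## Task

Put the dusting kit away: the dusting brushes were left standing on their bristles, so turn each one end for end and stand it handle-down in the pot it came from (the wooden brush rest is there to lay one on while you change your grip). Hang the hand brush and the scoop by their eyes on the pegs of the rail, one to a peg. Leave the pots upright and do not shift the loose pieces standing among them (beaker, clay lamp, brass weight).

Things in the scene. Friction and masses are not known exactly. Their poses are not given: they have to be found in the camera images.
- brush1: soft dusting brush 1, 170 mm long, round in section, 45 g: brown bristle head 31 mm long and 20 mm thick, brass ferrule 20 mm long and 15 mm thick, wooden handle 120 mm long and 14 mm thick. Origin at the centre of the bristle tips; its z axis runs along the brush from the bristle tips to the handle end, so z points up as it starts, standing on its bristles in pot1, and down when it is handle-down. May be absent.
- brush1_end (a point): the end of brush 1's handle (170 mm from the bristle tips along its z)
- pot1: loose terracotta brush pot, 90 mm tall, 58 mm across, with a foot 76 mm across and 10 mm high that keeps it from tipping, 0.55 kg; mouth and bore 44 mm across, floor 12 mm thick (78 mm deep inside). Origin at the centre of its underside, z up. It is brush 1's pot, and brush 1 starts in it, if present.
- brush2: soft dusting brush 2, 170 mm long, round in section, 45 g: brown bristle head 31 mm long and 23 mm thick, brass ferrule 20 mm long and 15 mm thick, wooden handle 120 mm long and 14 mm thick. Origin at the centre of the bristle tips; its z axis runs along the brush from the bristle tips to the handle end, so z points up as it starts, standing on its bristles in pot2, and down when it is handle-down. May be absent.
- brush2_end (a point): the end of brush 2's handle (170 mm from the bristle tips along its z)
- pot2: loose terracotta brush pot, 90 mm tall, 58 mm across, with a foot 76 mm across and 10 mm high that keeps it from tipping, 0.55 kg; mouth and bore 44 mm across, floor 12 mm thick (78 mm deep inside). Origin at the centre of its underside, z up. It is brush 2's pot, and brush 2 starts in it, if present.
- brush3: soft dusting brush 3, 170 mm long, round in section, 45 g: brown bristle head 31 mm long and 26 mm thick, brass ferrule 20 mm long and 15 mm thick, wooden handle 120 mm long and 14 mm thick. Origin at the centre of the bristle tips; its z axis runs along the brush from the bristle tips to the handle end, so z points up as it starts, standing on its bristles in pot3, and down when it is handle-down. May be absent.
- brush3_end (a point): the end of brush 3's handle (170 mm from the bristle tips along its z)
- pot3: loose terracotta brush pot, 90 mm tall, 58 mm across, with a foot 76 mm across and 10 mm high that keeps it from tipping, 0.55 kg; mouth and bore 44 mm across, floor 12 mm thick (78 mm deep inside). Origin at the centre of its underside, z up. It is brush 3's pot, and brush 3 starts in it, if present.
- rest: fixed wooden brush rest: a 60 x 130 mm base board with two V yokes 106 mm apart (at y = -53 and +53 mm), each 8 mm thick, their arms 34 mm apart at the top, 67 mm above the table; origin at the centre of its underside, z up. A brush can be laid level along its y axis, either way round.
- rest_axis (a point): point midway between the yokes, 60 mm above the table, on the centre line of a 14 mm handle lying in both V's; axes as the rest's
- handbrush: wooden bench hand brush, 180 mm long, 120 g, lying on its bristles on the table: head 34 x 74 mm and 47 mm high, handle 22 mm wide (along x), 14 mm thick, its centre line 38 mm above the table. At the end of the handle is a hanging eye: a flat ring 32 mm across with a 20 mm hole, 12 mm thick, the hole's axis along the body's z. Origin under the centre of the head at bristle-tip level; y runs from the eye towards the head, z up from the bristles.
- scoop: aluminium finds scoop, 185 mm long, 130 g, lying on its flat bottom on the table: pan 66 x 84 mm, sides 34 mm, back 46 mm high, with the same wooden handle and hanging eye as the hand brush (handle 22 mm wide along x, 14 mm thick, centre line 38 mm up; ring 32 mm across, 20 mm hole along z, 12 mm thick). Origin under the centre of the pan at its underside; y runs from the eye towards the pan's open front, z up.
- handbrush_eye (a point): centre of the hand brush's hanging eye (body coordinates 0, -127, 38 mm); axes as the body's
- handbrush_grip (a point): point on the hand brush's handle 37 mm from the centre of the eye (body coordinates 0, -90, 38 mm); axes as the body's
- scoop_eye (a point): centre of the scoop's hanging eye (body coordinates 0, -127, 38 mm); axes as the body's
- scoop_grip (a point): point on the scoop's handle 37 mm from the centre of the eye (body coordinates 0, -90, 38 mm); axes as the body's
- rail: fixed wooden peg rail on two posts, 290 mm long, at the robot's right: a board 52 mm high (244 to 296 mm above the table), 18 mm thick, posts behind its ends, the space under the board open, two steel pegs 110 mm apart. Origin on the table under the board's middle; x to the side, y along the direction the pegs point, z up. The pegs point to its +y (towards the middle of the table) and rise by 12 degrees.
- peg1 (a point): middle of peg 1: a steel peg 8 mm thick that stands 51 mm out of the board's face, its tip 25.5 mm along +y and 5.6 mm up from this point; axes as the rail's
- peg2 (a point): middle of peg 2: a steel peg 8 mm thick that stands 51 mm out of the board's face, its tip 25.5 mm along +y and 5.6 mm up from this point; axes as the rail's
- beaker: bystander: terracotta beaker, 66 mm tall, 54 mm across; origin under its centre
- lamp_find: bystander: small dark round clay lamp, 28 mm tall, 48 mm across; origin under its centre
- weight: bystander: brass weight with a knob, 48 mm tall, 40 mm across; origin under its centre

How it is judged:
At the end, for the whole second after the job is handed in: Every brush present is at rest in its own upright pot, bristles up (within about 30 degrees of vertical), handle end under 36 mm above the pot's underside. Hand brush and scoop hang head down, almost still, each with its eye round a peg (eye centre within 12 mm sideways of it) (angle between each of brush1, brush2, brush3's own z axis and vertical above 2.6 rad and z of brush1_end in the frame of pot1 between 0.002 and 0.036 m and horizontal distance between brush1_end and pot1 below 0.028 m and linear speed of each of brush1, brush2, brush3 below 0.03 m/s and angle between each of pot1, pot2, pot3's own z axis and vertical below 0.1 rad and z of brush2_end in the frame of pot2 between 0.002 and 0.036 m and horizontal distance between brush2_end and pot2 below 0.028 m and z of brush3_end in the frame of pot3 between 0.002 and 0.036 m and horizontal distance between brush3_end and pot3 below 0.028 m and ((x of handbrush_eye in the frame of peg1 between -0.012 and 0.012 m and y of handbrush_eye in the frame of peg1 between -0.03 and 0.026 m and z of handbrush_eye in the frame of peg1 between -0.02 and 0.004 m) or (x of handbrush_eye in the frame of peg2 between -0.012 and 0.012 m and y of handbrush_eye in the frame of peg2 between -0.03 and 0.026 m and z of handbrush_eye in the frame of peg2 between -0.02 and 0.004 m)) and angle between each of handbrush, scoop's own y axis and vertical above 2.5 rad and linear speed of each of handbrush, scoop below 0.25 m/s and ((x of scoop_eye in the frame of peg1 between -0.012 and 0.012 m and y of scoop_eye in the frame of peg1 between -0.03 and 0.026 m and z of scoop_eye in the frame of peg1 between -0.02 and 0.004 m) or (x of scoop_eye in the frame of peg2 between -0.012 and 0.012 m and y of scoop_eye in the frame of peg2 between -0.03 and 0.026 m and z of scoop_eye in the frame of peg2 between -0.02 and 0.004 m))); the robot touches nothing.
It fails at once if the beaker was moved by more than 30 mm (distance of beaker from where it was at the start of the episode above 0.03 m).
It fails at once if the clay lamp was moved by more than 30 mm (distance of lamp_find from where it was at the start of the episode above 0.03 m).
It fails at once if the brass weight was moved by more than 30 mm (distance of weight from where it was at the start of the episode above 0.03 m).
Of brush1, brush2, brush3 only 2 to 3 are there at a start; the rules pass over those that are not, and their reading is None.
At some moment in a run one of pot1, pot2, pot3 may be knocked a few centimetres aside while the robot is not near it.
It also fails if it takes over 210 s, if anything falls off the work surface, if the arm or the gripper's body presses on something with over 40 N, if the wrist force passes 120 N, or if a joint passes its speed limit or range.

## Robot

A 7-joint arm with a two-finger parallel gripper is mounted at the origin on the work surface. World frame = base frame: x ahead of the robot, y to its left, z up, the work surface at z = 0. Lengths are in m, angles in rad, forces in N, time in s.
With the tool pointing down it reaches from about 0.4 to 0.85 m from the base axis. Payload 10.4 kg.
Tool frame: the origin (TCP) lies at the very end of the fingers, on their centre line; the grasp point (between the pads) lies 19 mm behind it; z points along the fingers, y is the line along which they close (so a half turn about z gives the same grasp; the last joint's range is limited). The gripper opens to 87 mm and grips with 3 to 60 N. Pads are 19 mm wide; open, the fingers measure 117 mm over their backs; the gripper's body (75 mm by 190 mm) begins 51 mm behind the grasp point.
Start: joints at [-1.362, 0.332, -0.065, 1.46, 0.022, 1.35, -0.088], TCP at [0.144, 0.608, 0.223] pointing down, gripper open.
Joint ranges: [-2.6, 2.6], [-0.5, 2.12], [-1.47, 1.34], [0.16, 2.42], [-1.27, 4.41], [0.06, 2.06], [-2.6, 2.6]. Speed limits (rad/s): [2.22, 2.22, 2.79, 2.79, 3.14, 3.14, 3.14].

## Interface

Orientations are given as a unit quaternion [x, y, z, w].
In Python, from bench import * gives the robot as it stands.
- The arm moves only by the tool step_arm, never from a script. Its arguments are lists of equal length, an entry for each row: "delta_pos": the shift along the world's x, y, z in units of 25 mm (1.0 is 25 mm), a list of three; "turn": the turn about the world's z in units of 0.12 rad (1.0 is 0.12 rad). In form: {"delta_pos": [[tx, ty, tz], ...], "turn": [turn, ...]}. A call has 1 to 12 rows; each row shifts and turns the commanded pose from where the row before left it; what a row does not reach is not made up. A row lasts 1/10 s, in which the tool goes at most 50 mm and 8.59 degrees, less where a joint would pass 70% of its speed; a pose out of reach is approached as far as the arm can. A call with a number of a shift or a turn outside -1 to 1 is refused whole. A call with a gripper value outside its range is refused whole. "grip" is the closure, from 0 (fully open) to 1 (shut), set as the call begins (left out, the last holds). The fingers move at their own pace and stop on an object; "newtons" is the grip in N (left out, the last holds). Time passes only in rows, so rows that do not move let the fingers close. It gives the time, the measured TCP pose, the force, the opening and the grip force at its end, in the units of the state.
- read_state(): the state, without advancing time (a new reading comes with each control period).
- camera(name): name is "scene" or "side" or "wrist"; returns a dict with "image" (400x640x3 uint8, red, green, blue), "z_map" (400x640 float32, m along the optical axis (not along the pixel's ray), 0 where there is no reading), "mtx" (3x3 intrinsics, pixels), "view" (4x4, takes a point from world to camera coordinates). Camera axes: x right, y up, looking along -z (the intrinsics and any distortion apply to the point x, -y, -z); pixel columns grow to the right and rows downward; lengths in m; the calibration is good to about 2 mm. A picture is of the moment at which its call begins.
- close_job(): hands the job in; it is judged then, once.
The state is a dict: "time": time; "joint_positions": joint angles; "joint_vel": joint speeds; "joint_torque": joint torques, N m; "ee_pos": TCP position; "eef_rot": TCP orientation; "ft_force": force on the tool from outside, world axes, zero at the start; "torque": the same for the moment, N m; "width": finger opening in m; "grip_force": force on a finger pad.
Only numpy, scipy, OpenCV 4.12 (cv2) and the standard library are available. Lean on these libraries where they do the work, as an engineer would, in place of code of your own. Each camera call takes 0.05 s, during which the arm holds its last target. There are 200 camera calls.

## Working session

There is one attempt and no reset: what is moved stays moved. The work goes in short steps, Python scripts to look and compute and a tool call to move; the robot and the scene stay as the last step left them, time stands still between calls to the robot, and variables do not carry over. Pictures are saved under pics/ and viewed, at most 14 in all, crops included, and the job is handed in when it is done.

Besides the shell and the picture viewer there is one more tool, called as name(argument=value, ...) on one line, values as JSON. step_arm: Moves the arm, as the interface text tells. Shifts and turns lie within -1 to 1; 1 stands for 25 mm of shift or 0.12 rad of turn. Its arguments: {"type":"object","properties":{"delta_pos":{"type":"array"},"turn":{"type":"array"},"grip":{"type":"number"},"newtons":{"type":"number"}},"required":["delta_pos","turn"]}

```bash
mkdir -p pics; ls
cat > h.py <<'E'
from bench import *
import numpy as np, cv2
def snap(name,tag):
    c=camera(name); np.savez(f'pics/{tag}.npz',**c); cv2.imwrite(f'pics/{tag}.png',cv2.cvtColor(c['image'],cv2.COLOR_RGB2BGR)); return c
def load(tag): return dict(np.load(f'pics/{tag}.npz'))
def cloud(c):
    z=c['z_map'].astype(float); K=c['mtx']; v,u=np.indices(z.shape)
    P=np.stack([(u-K[0,2])/K[0,0]*z,-(v-K[1,2])/K[1,1]*z,-z,np.ones_like(z)],-1)
    W=P@np.linalg.inv(c['view']).T; W=W[...,:3]; W[z<=0]=np.nan; return W
def proj(c,p):
    q=c['view']@np.r_[p,1]; K=c['mtx']; return K[0,0]*q[0]/-q[2]+K[0,2],K[1,1]*-q[1]/-q[2]+K[1,2]
E
python3 - <<'E'
from h import *
a=snap('scene','s0');b=snap('side','d0');w=snap('wrist','w0')
for c in(a,b,w): print(np.linalg.inv(c['view'])[:3,3].round(3),c['mtx'][0,0],(c['z_map']>0).mean())
s=read_state(); print(s)
cv2.imwrite('pics/all0.png',cv2.cvtColor(np.vstack([a['image'][:, :],b['image']])[:,:],cv2.COLOR_RGB2BGR)[:, :])
im=cv2.resize(cv2.imread('pics/all0.png'),None,fx=.75,fy=.75); cv2.imwrite('pics/all0s.png',im)
E
```

```text
pics
[ 1.516 -0.168  1.037] 507.1224346854195 0.99608984375
[0.452 0.861 0.848] 472.8498381105684 0.9960390625
[0.081 0.623 0.383] 292.3714515328656 0.9532578125
{'time': 0.15, 'joint_positions': array([-1.36161265,  0.33270731, -0.06471335,  1.46070019,  0.02161237,
        1.34990476, -0.08852785]), 'joint_vel': array([ 3.62387485e-05, -6.33418513e-04, -6.86417312e-04, -2.98557683e-03,
       -8.67455744e-04, -2.71513088e-03, -1.47185759e-03]), 'joint_torque': array([ 9.79369070e-04, -6.23630118e+01,  2.48288648e-02, -3.90139353e+01,
       -6.12833840e-02,  3.72850487e-02,  7.55930273e-05]), 'ee_pos': array([0.14350392, 0.60802136, 0.22197188]), 'eef_rot': array([ 1.15630896e-01,  9.93292119e-01, -5.10747681e-04, -3.40315546e-05]), 'ft_force': array([ 0.78532214,  0.52452798, -0.17613024]), 'torque': array([ 0.02478368, -0.01967099, -0.0251947 ]), 'grip_force': 0.0, 'width': 0.08716485883006529}
```

View pics/all0s.png

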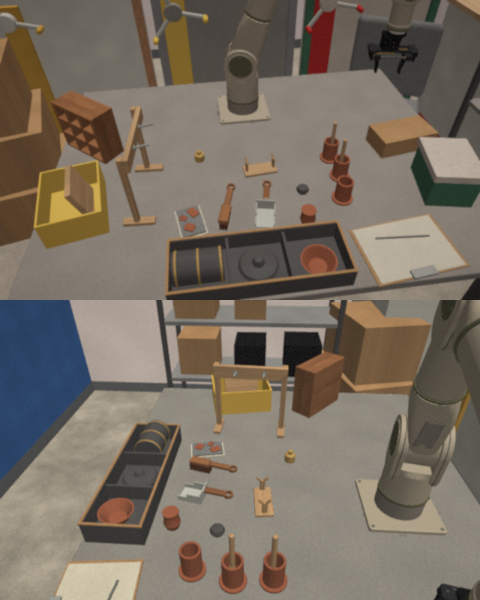

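Run:
```python
from h import *
a,b=load('s0'),load('d0')
for n,c in(('scene',a),('side',b)):
    W=cloud(c); x,y,z=np.moveaxis(W,-1,0)
    t=(np.abs(x-.5)<.05)&(np.abs(y)<.05)
    print(n,'table z',np.nanmedian(z[(z<.02)&(z>-.02)]))
    ws=(x>.25)&(x<.85)&(np.abs(y)<.6)&(z>.012)&(z<.35)
    k,l,st,ce=cv2.connectedComponentsWithStats(ws.astype(np.uint8))
    for i in range(1,k):
        if st[i,4]<40: continue
        m=l==i; print(i,st[i,:5],'x',np.nanpercentile(x[m],[1,99]).round(3),'y',np.nanpercentile(y[m],[1,99]).round(3),'zmax',np.nanpercentile(z[m],99).round(3),a['image' ][m].mean(0).astype(int) if n=='scene' else b['image'][m].mean(0).astype(int))
    # brush handle tops, rest, rail
    for lo,hi,nm in((.105,.135,'h'),(.15,.19,'htop')):
        m=ws&(z>lo)&(z<hi)&(y>.1)
        k,l,st,ce=cv2.connectedComponentsWithStats(m.astype(np.uint8))
        for i in range(1,k):
            if st[i,4]>8: q=l==i; print(nm,x[q].mean().round(4),y[q].mean().round(4),z[q].max().round(4),np.ptp(x[q]).round(4),np.ptp(y[q]).round(4))
```

```text
scene table z 0.00014549608932479252
1 [ 153  142   64  159 3125] x [0.363 0.654] y [-0.481 -0.368] zmax 0.297 [125 100  75]
2 [ 121  146   42   71 1644] x [0.251 0.318] y [-0.6   -0.543] zmax 0.221 [75 49 31]
5 [ 488  161   53   48 1770] x [0.308 0.444] y [0.493 0.598] zmax 0.085 [123  94  65]
6 [ 427  163   45  108 2137] x [0.386 0.658] y [0.257 0.334] zmax 0.18 [95 59 43]
7 [ 548  183   53   90 2482] x [0.515 0.714] y [0.559 0.6  ] zmax 0.153 [74 80 68]
9 [259 200  13  15 149] x [0.329 0.365] y [-0.239 -0.201] zmax 0.051 [137 110  66]
10 [325 204  43  31 347] x [0.412 0.471] y [-0.046  0.072] zmax 0.068 [153 123  91]
12 [ 106  214   39  101 1619] x [0.418 0.682] y [-0.6   -0.536] zmax 0.112 [133 106  47]
30 [340 240  27  62 536] x [0.543 0.714] y [-0.043  0.034] zmax 0.05 [124 107  93]
32 [291 244  23  61 663] x [0.539 0.714] y [-0.166 -0.098] zmax 0.05 [126  87  60]
33 [395 245  17  14 184] x [0.559 0.6  ] y [0.129 0.172] zmax 0.031 [75 71 68]
39 [ 221  272  239   79 6464] x [0.621 0.848] y [-0.323  0.204] zmax 0.095 [81 66 57]
69 [405 326  28   8 122] x [0.838 0.85 ] y [0.089 0.
[... 1079 characters left out ...]
0.85 ] y [0.092 0.153] zmax 0.049 [137  83  62]
13 [216 274  25  32 632] x [0.691 0.739] y [0.112 0.16 ] zmax 0.07 [130  80  60]
15 [279 297  21  18 286] x [0.553 0.595] y [0.135 0.174] zmax 0.03 [83 80 76]
16 [ 294  311   32   75 1505] x [0.486 0.541] y [0.288 0.341] zmax 0.182 [112  75  56]
17 [ 348  312   34   72 1486] x [0.381 0.436] y [0.28  0.332] zmax 0.182 [109  73  54]
18 [ 238  321   33   49 1271] x [0.599 0.654] y [0.261 0.315] zmax 0.092 [110  68  51]
33 [143 372  15  28  59] x [0.815 0.824] y [0.335 0.391] zmax 0.016 [129 127 115]
h 0.5149 0.3122 0.1347 0.0137 0.0085
h 0.4118 0.309 0.135 0.0136 0.0116
htop 0.5146 0.3111 0.1841 0.0126 0.0133
htop 0.4116 0.308 0.1851 0.0137 0.0153
```

Run:
```python
import cv2,numpy as np
a=cv2.imread('pics/s0.png');b=cv2.imread('pics/d0.png')
p=cv2.resize(a[130:310,130:490],(800,400),interpolation=cv2.INTER_CUBIC)
q=cv2.resize(b[80:395,200:420],(420,600),interpolation=cv2.INTER_CUBIC)
cv2.imwrite('pics/c1.png',p)
```

```text
(no output)
```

View pics/c1.png

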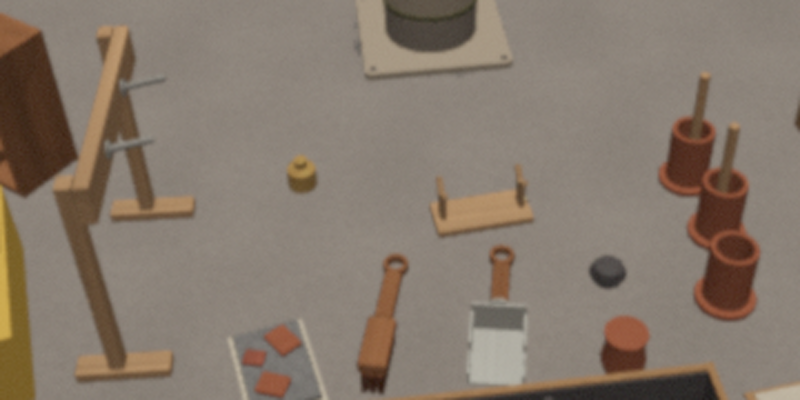

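Run:
```python
from h import *
a,b=load('s0'),load('d0')
Wa,Wb=cloud(a).reshape(-1,3),cloud(b).reshape(-1,3)
P=np.vstack([Wa,Wb]); P=P[~np.isnan(P).any(1)]
Q={'scene':Wa,'side':Wb,'both':P}
def box(W,x0,x1,y0,y1,z0,z1):
    m=(W[:,0]>x0)&(W[:,0]<x1)&(W[:,1]>y0)&(W[:,1]<y1)&(W[:,2]>z0)&(W[:,2]<z1); return W[m]
for n,W in Q.items():
    print('==',n)
    for nm,(cx,cy) in dict(A=(.41,.306),B=(.514,.312),C=(.627,.288)).items():
        r=box(W,cx-.045,cx+.045,cy-.045,cy+.045,.085,.095); 
        (c,rad)=cv2.minEnclosingCircle(r[:,:2].astype(np.float32)); 
        print('pot',nm,np.round(c,4),round(rad,4),len(r),(np.percentile(r[:,:2],[2,98],axis=0).mean(0)).round(4))
    # rest
    r=box(W,.38,.50,-.08,.1,.012,.03); print('base rect',cv2.minAreaRect(r[:,:2].astype(np.float32)))
    for s in(-1,1):
        r=box(W,.38,.5,.014+.03*s-(.05 if s<0 else 0),.014+.03*s+(.05 if s>0 else 0),.045,.075); print('yoke',s,len(r),r.mean(0).round(4),np.percentile(r,[2,98],axis=0).round(4).tolist())
    # rings and handles
    for nm,(y0,y1) in dict(hb=(-.17,-.09),sc=(-.05,.045)).items():
        r=box(W,.52,.61,y0,y1,.033,.06); 
        for i in np.arange(.535,.61,.01):
            q=r[(r[:,0]>i)&(r[:,0]<i+.01)]
            if len(q)>2: print(nm,i.round(3),len(q),np.percentile(q[:,1],[3,97]).round(4),np.median(q[:,2]).round(3))
        print(nm,'xmin',np.percentile(r[:,0],1).round(4))
    r=box(W,.3,.7,-.455,-.38,.25,.31)
    for lo in(.40,.50):
        q=r[(r[:,0]>lo)&(r[:,0]<lo+.1)]; 
    np.save(f'pics/peg_{n}.npy',r)
    r2=box(W,.3,.7,-.55,-.40,.292,.305); print('board top',len(r2),cv2.minAreaRect(r2[:,:2].astype(np.float32)))
    f=box(W,.38,.64,-.52,-.40,.25,.285); h=np.histogram(f[:,1],bins=np.arange(-.52,-.395,.006)); print('y hist',h[0],h[1][0])
```

```text
== scene
pot A [0.4093 0.3022] 0.0323 120 [0.4106 0.3026]
pot B [0.5155 0.3128] 0.0327 134 [0.5161 0.3096]
pot C [0.629  0.2825] 0.0309 161 [0.6297 0.2837]
base rect ((0.4423070549964905, 0.012971453368663788), (0.05893800035119057, 0.12914390861988068), 3.8565473556518555)
yoke -1 39 [ 0.4434 -0.0393  0.0578] [[0.4268, -0.0438, 0.0462], [0.4669, -0.0335, 0.0679]]
yoke 1 40 [0.434  0.0657 0.0582] [[0.4162, 0.0613, 0.047], [0.4575, 0.072, 0.0689]]
hb 0.535 31 [-0.1222 -0.0992] 0.04
hb 0.545 17 [-0.1257 -0.0952] 0.041
hb 0.555 23 [-0.1231 -0.0976] 0.041
hb 0.565 22 [-0.1242 -0.1039] 0.045
hb 0.575 28 [-0.128  -0.1063] 0.043
hb 0.585 21 [-0.1314 -0.11  ] 0.043
hb 0.595 26 [-0.1334 -0.1134] 0.043
hb 0.605 14 [-0.1357 -0.1144] 0.043
hb xmin 0.5364
sc 0.535 18 [0.0095 0.0289] 0.041
sc 0.545 18 [0.0089 0.0358] 0.041
sc 0.555 23 [0.0056 0.0363] 0.042
sc 0.565 24 [0.0068 0.0301] 0.043
sc 0.575 20 [0.0045 0.027 ] 0.044
sc 0.585 20 [0.0032 0.0214] 0.044
sc 0.595 24 [0.0016 0.0212] 0.044
sc 0.605 10 [0.0006 0.0193] 0.045
sc xmin 0.5387
board top 627 ((0.5075268149375916, -0.42525607347488403), (
[... 1965 characters left out ...]
2
hb 0.565 53 [-0.1239 -0.1035] 0.044
hb 0.575 57 [-0.1286 -0.1059] 0.043
hb 0.585 49 [-0.1315 -0.1084] 0.044
hb 0.595 56 [-0.1353 -0.1115] 0.044
hb 0.605 27 [-0.1357 -0.1141] 0.044
hb xmin 0.5363
sc 0.535 41 [0.0088 0.0336] 0.042
sc 0.545 61 [0.0085 0.0383] 0.042
sc 0.555 61 [0.006  0.0367] 0.042
sc 0.565 59 [0.0087 0.0298] 0.044
sc 0.575 54 [0.0045 0.0273] 0.044
sc 0.585 57 [0.0029 0.0261] 0.044
sc 0.595 62 [0.002  0.0236] 0.044
sc 0.605 26 [0.001 0.022] 0.045
sc xmin 0.5385
board top 1008 ((0.5075379610061646, -0.42420706152915955), (0.04321717843413353, 0.29129233956336975), 86.43449401855469)
y hist [  0   0   0   0   0   0   0   0   0   0   0   0   0   3  13   6  24 365
 520 398] -0.52
```

Run:
```python
from h import *
for n in('scene','side'):
    c=load({'scene':'s0','side':'d0'}[n]); W=cloud(c).reshape(-1,3)
    m=(W[:,0]>.3)&(W[:,0]<.7)&(W[:,2]>.248)&(W[:,2]<.29)&(W[:,1]>-.5)&(W[:,1]<-.3); r=W[m]
    f=r[(r[:,1]<-.404)&((r[:,0]>.38)&(r[:,0]<.63))&(r[:,1]>-.425)]
    k=np.polyfit(f[:,0],f[:,1],1); res=f[:,1]-np.polyval(k,f[:,0]); k=np.polyfit(f[abs(res)<.004,0],f[abs(res)<.004,1],1)
    print(n,'face slope',k.round(4),'y at .507',np.polyval(k,.507).round(4))
    d=r[:,1]-np.polyval(k,r[:,0]); p=r[(d>.009)]
    for lo,hi in((.4,.51),(.51,.62)):
        q=p[(p[:,0]>lo)&(p[:,0]<hi)]
        if len(q): 
            print(len(q),'tip y',q[:,1].max().round(4))
            for y0 in np.arange(-.405,-.34,.01):
                s=q[(q[:,1]>y0)&(q[:,1]<y0+.01)]
                if len(s): print('  ',y0.round(3),len(s),np.median(s,axis=0).round(4),np.ptp(s[:,0]).round(4))
```

```text
scene face slope [-0.0551 -0.3803] y at .507 -0.4082
53 tip y -0.3541
   -0.395 14 [ 0.4557 -0.3901  0.2736] 0.0091
   -0.385 13 [ 0.4557 -0.3802  0.2768] 0.0049
   -0.375 13 [ 0.4552 -0.3691  0.2776] 0.0079
   -0.365 12 [ 0.456  -0.3599  0.2811] 0.0065
   -0.355 1 [ 0.4547 -0.3541  0.2789] 0.0
59 tip y -0.3615
   -0.405 10 [ 0.5645 -0.3992  0.2735] 0.0089
   -0.395 16 [ 0.565  -0.39    0.2765] 0.0081
   -0.385 13 [ 0.5664 -0.3802  0.2781] 0.0074
   -0.375 14 [ 0.5671 -0.3708  0.2806] 0.0087
   -0.365 6 [ 0.5654 -0.3636  0.2811] 0.0035
side face slope [-0.0464 -0.3858] y at .507 -0.4093
18 tip y -0.3494
   -0.405 3 [ 0.4585 -0.398   0.2748] 0.0373
   -0.395 2 [ 0.4528 -0.3884  0.277 ] 0.0056
   -0.385 4 [ 0.4513 -0.3797  0.2795] 0.003
   -0.375 3 [ 0.4526 -0.3657  0.2828] 0.0057
   -0.365 4 [ 0.4538 -0.3574  0.2815] 0.0029
   -0.355 2 [ 0.4537 -0.351   0.2821] 0.0029
16 tip y -0.3601
   -0.405 1 [ 0.5619 -0.3993  0.2769] 0.0
   -0.395 2 [ 0.5583 -0.3892  0.277 ] 0.0002
   -0.385 3 [ 0.5607 -0.3821  0.2806] 0.0032
   -0.375 5 [ 0.5648 -0.3692  0.2818] 0.0082
   -0.365 5 [ 0.5617 -0.362   0.2816] 0.0029
```

step_arm(delta_pos=[[0.9,-1,0],[0.9,-1,0],[0.9,-1,0],[0.9,-1,0],[0.9,-1,0],[0.9,-1,0],[0.9,-1,0],[0.9,-1,0],[0.9,-1,0],[0.9,-1,0],[0.9,-1,0],[0.8,-1,0]], turn=[-0.9,-0.9,-0.9,-0.9,-0.9,-0.9,-0.9,-0.9,-0.9,-0.9,-0.9,-0.5], grip=0, newtons=8)

```text
time: 1.35
ee_pos: [0.4119, 0.307, 0.2225]
eef_rot: [0.676, 0.737, -0.0, 0.0]
ft_force: [0.1, -0.9, 0.7]
width: 0.087
grip_force: 0.0
```

step_arm(delta_pos=[[0,-0.1,-1],[0,0,-1],[0,0,-1],[0,0,-1]], turn=[0,0,0,0])

```text
time: 1.75
ee_pos: [0.4109, 0.3056, 0.1215]
eef_rot: [0.674, 0.738, -0.0, -0.0]
ft_force: [-0.2, 0.2, 0.7]
width: 0.087
grip_force: 0.0
```

step_arm(delta_pos=[[0,0,0],[0,0,0],[0,0,0],[0,0,0],[0,0,0],[0,0,0],[0,0,0],[0,0,0]], turn=[0,0,0,0,0,0,0,0], grip=1, newtons=12)

```text
time: 2.55
ee_pos: [0.4111, 0.3058, 0.1227]
eef_rot: [0.674, 0.739, 0.0, -0.0]
ft_force: [-0.3, -0.2, 0.3]
width: 0.0311
grip_force: 0.0
```

step_arm(delta_pos=[[0,0,1],[0,0,1],[0,0,1],[0,0,1],[0,0,1],[0,0,0.5],[0,0,0]], turn=[0,0,0,0,0,0,0])

```text
time: 3.25
ee_pos: [0.4116, 0.3063, 0.2614]
eef_rot: [0.674, 0.739, 0.001, 0.0]
ft_force: [1.3, 0.7, -1.1]
width: 0.0129
grip_force: 12.0
```

Run:
```python
from h import *
c=snap('scene','s1');d=snap('side','d1')
cv2.imwrite('pics/v1.png',np.hstack([cv2.resize(cv2.imread('pics/s1.png')[100:300,330:530],(400,400)),cv2.resize(cv2.imread('pics/d1.png')[180:380,230:430],(400,400))]))
```

```text
(no output)
```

View pics/v1.png

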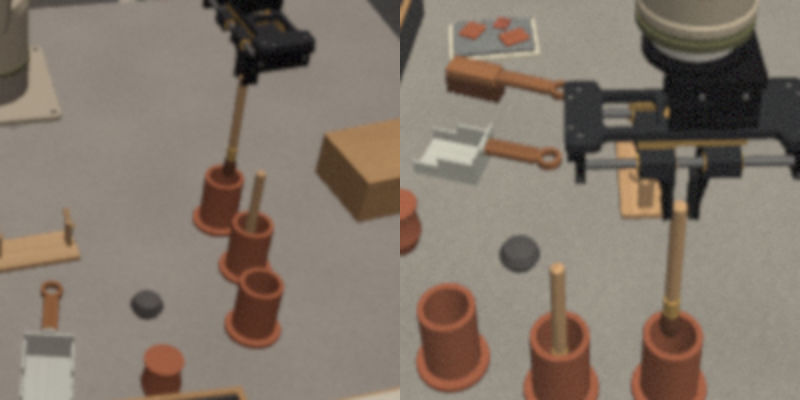

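step_arm(delta_pos=[[0,0,-1],[0,0,-1],[0,0,-1],[0,0,-0.2],[0,0,0]], turn=[0,0,0,0,0])

```text
time: 3.85
ee_pos: [0.4105, 0.3053, 0.179]
eef_rot: [0.674, 0.739, -0.001, 0.0]
ft_force: [1.1, 0.0, 0.7]
width: 0.0127
grip_force: 12.0
```

Run:
```python
from h import *
s=read_state(); print(s['ee_pos'],s['ft_force'],s['width'])
for n in('side','scene'):
    c=snap(n,n+'2'); W=cloud(c); x,y,z=np.moveaxis(W,-1,0)
    im=c['image'].astype(int); m=(abs(x-.412)<.05)&(abs(y-.306)<.05)&(z>.1)&(z<.24)&(im[...,0]>im[...,2]+30)
    for z0 in np.arange(.1,.24,.01):
        q=m&(z>z0)&(z<z0+.01)
        if q.sum()>2: print(n,z0.round(2),q.sum(),x[q].mean().round(4),y[q].mean().round(4))
```

```text
[0.4105104  0.30531194 0.17896085] [1.09094876 0.03900222 0.72930895] 0.012712056414650341
side 0.1 24 0.411 0.3087
side 0.11 24 0.4106 0.3093
side 0.12 26 0.4107 0.3087
side 0.13 26 0.4106 0.3093
side 0.14 24 0.4107 0.309
side 0.15 27 0.4106 0.3093
side 0.16 20 0.4097 0.3091
side 0.17 24 0.4093 0.3094
side 0.18 41 0.4095 0.3064
side 0.19 4 0.4135 0.3146
scene 0.1 14 0.4157 0.3008
scene 0.11 12 0.4173 0.3025
scene 0.12 12 0.4172 0.3024
scene 0.13 13 0.4161 0.3026
scene 0.14 12 0.4175 0.3026
scene 0.15 13 0.417 0.3016
scene 0.16 10 0.4155 0.3035
scene 0.17 3 0.4182 0.3027
scene 0.18 4 0.4187 0.2983
```

step_arm(delta_pos=[[0,0,0],[0,0,0],[0,0,0]], turn=[0,0,0], grip=0.6)

```text
time: 4.25
ee_pos: [0.4112, 0.3059, 0.1805]
eef_rot: [0.674, 0.739, 0.0, 0.0]
ft_force: [-0.1, -1.1, 0.2]
width: 0.0292
grip_force: 0.0
```

step_arm(delta_pos=[[0,0,-0.8],[0,0,-0.8],[0,0,-0.6],[0,0,0]], turn=[0,0,0,0])

```text
time: 4.65
ee_pos: [0.4101, 0.305, 0.1234]
eef_rot: [0.674, 0.739, -0.002, -0.0]
ft_force: [-0.8, -1.0, -0.3]
width: 0.0345
grip_force: 0.0
```

step_arm(delta_pos=[[0,0,0],[0,0,0],[0,0,0],[0,0,0],[0,0,0],[0,0,0]], turn=[0,0,0,0,0,0], grip=1, newtons=12)

```text
time: 5.25
ee_pos: [0.4115, 0.3062, 0.1258]
eef_rot: [0.674, 0.739, 0.001, 0.0]
ft_force: [0.4, -0.2, 5.6]
width: 0.0136
grip_force: 12.0
```

step_arm(delta_pos=[[0,0,1],[0,0,1],[0,0,1],[0,0,1],[0,0,1],[0,0,0]], turn=[0,0,0,0,0,0])

```text
time: 5.85
ee_pos: [0.4121, 0.3067, 0.2532]
eef_rot: [0.674, 0.739, 0.002, 0.0]
ft_force: [-0.0, 0.1, -0.5]
width: 0.014
grip_force: 12.0
```

step_arm(delta_pos=[[0.1,-0.96,0],[0.1,-0.96,0],[0.1,-0.96,0],[0.1,-0.96,0],[0.1,-0.96,0],[0.1,-0.96,0],[0.1,-0.96,0],[0.1,-0.96,0],[0.1,-0.96,0],[0,0,0],[0,0,0]], turn=[0,0,0,0,0,0,0,0,0,0,0])

```text
time: 6.95
ee_pos: [0.4333, 0.0897, 0.2495]
eef_rot: [0.675, 0.738, -0.0, -0.0]
ft_force: [0.4, 0.5, 0.1]
width: 0.0137
grip_force: 12.0
```

```bash
cat > br.py <<'E'
from h import *
import sys
# brush profile near given xy: tan/brown pts, per-view
s=read_state(); e=s['ee_pos']; print('tcp',e.round(4),s['width'])
t=sys.argv[1]
for n in('side','scene'):
    c=snap(n,n+t); W=cloud(c); x,y,z=np.moveaxis(W,-1,0)
    im=c['image'].astype(int); m=(abs(x-e[0])<.04)&(abs(y-e[1])<.2)&(z>.075)&(z<.3)&(im[...,0]>im[...,2]+25)
    k,l,st,_=cv2.connectedComponentsWithStats(m.astype(np.uint8)); i=1+np.argmax(st[1:,4]); m=l==i
    P=W[m]; mu=P.mean(0); d=np.linalg.svd(P-mu)[2][0]; tt=(P-mu)@d
    print(n,m.sum(),'mean',mu.round(4),'dir',d.round(3),'ends',(mu+d*tt.min()).round(4),(mu+d*tt.max()).round(4))
E
python3 br.py 3
```

```text
tcp [0.4333 0.0897 0.2495] 0.013720002208503789
side 422 mean [0.4332 0.0947 0.2196] dir [-0.014 -0.003  1.   ] ends [0.4344 0.0949 0.1359] [0.4321 0.0945 0.2992]
scene 151 mean [0.4397 0.0883 0.1951] dir [ 0.003  0.007 -1.   ] ends [0.4395 0.0879 0.2533] [0.4398 0.0887 0.1465]
```

step_arm(delta_pos=[[0,0,-1],[0,0,-1],[0,0,-1],[0,0,-1],[0,0,0],[0,0,0]], turn=[0,0,0,0,0,0], newtons=5)

```text
time: 7.65
ee_pos: [0.4335, 0.0903, 0.1505]
eef_rot: [0.674, 0.739, -0.0, 0.0]
ft_force: [-0.5, -0.4, -0.0]
width: 0.014
grip_force: 5.0
```

step_arm(delta_pos=[[0.03,-0.32,-0.36],[0.05,-0.54,-0.06],[0.05,-0.54,-0.06],[0.05,-0.54,-0.24],[0.05,-0.54,-0.24],[0.03,-0.36,-0.36],[0.03,-0.36,-0.36],[0.02,-0.25,-0.42],[0.02,-0.25,-0.42],[0,0,0]], turn=[0,0,0,0,0,0,0,0,0,0])

```text
time: 8.65
ee_pos: [0.441, -0.0037, 0.0857]
eef_rot: [0.675, 0.738, -0.001, -0.0]
ft_force: [-0.6, 0.2, 0.4]
width: 0.0129
grip_force: 5.0
```

```bash
python3 br.py 4
python3 - <<'E'
import cv2,numpy as np
cv2.imwrite('pics/v2.png',np.hstack([cv2.resize(cv2.imread('pics/scene4.png')[130:280,270:420],(400,400)),cv2.resize(cv2.imread('pics/side4.png')[150:350,250:450],(400,400))]))
E
```

```text
tcp [ 0.441  -0.0037  0.0857] 0.012863660437723813
side 245 mean [0.4387 0.0214 0.1027] dir [-0.061  0.8   -0.596] ends [ 0.4416 -0.0164  0.1308] [0.4356 0.0616 0.0727]
scene 14 mean [0.4431 0.0513 0.0786] dir [ 0.215 -0.968  0.128] ends [0.4411 0.0603 0.0774] [0.4455 0.0404 0.08  ]
```

View pics/v2.png

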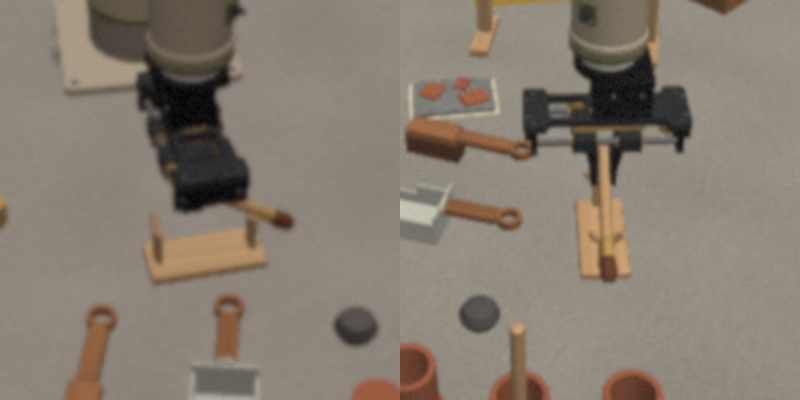

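step_arm(delta_pos=[[0,-0.04,-0.36],[0,-0.04,-0.36],[0,-0.04,-0.36],[0,-0.04,-0.36],[0,0,-0.3],[0,0,0],[0,0,0]], turn=[0,0,0,0,0,0,0])

```text
time: 9.45
ee_pos: [0.4417, -0.0067, 0.0434]
eef_rot: [0.674, 0.739, -0.0, -0.0]
ft_force: [-0.7, 0.4, -0.5]
width: 0.0132
grip_force: 5.0
```

step_arm(delta_pos=[[0,0,0],[0,0,0],[0,0,0],[0,0,0],[0,0,0]], turn=[0,0,0,0,0], grip=0.5)

```text
time: 9.95
ee_pos: [0.4419, -0.0067, 0.0437]
eef_rot: [0.674, 0.739, 0.0, 0.0]
ft_force: [-0.2, -0.1, 0.0]
width: 0.0411
grip_force: 0.0
```

step_arm(delta_pos=[[0,0,1],[0,0,1],[0,0,1],[0,0,1],[0,0,1],[0,0,0]], turn=[0,0,0,0,0,0])

```text
time: 10.55
ee_pos: [0.4436, -0.0065, 0.1715]
eef_rot: [0.674, 0.738, 0.002, 0.001]
ft_force: [0.2, 0.3, -0.2]
width: 0.0432
grip_force: 0.0
```

```bash
cat > lie.py <<'E'
from h import *
import sys
t=sys.argv[1]; yr=np.array([-.086,.9963]); xr=np.array([.9963,.086]); o=np.array([.4392,.0149])
for n in('side','scene'):
    c=snap(n,n+t); W=cloud(c); d=W[...,:2]-o; yy=d@yr; xx=d@xr; z=W[...,2]
    im=c['image'].astype(int)
    for y0 in np.arange(-.08,.13,.01):
        q=(yy>y0)&(yy<y0+.01)&(abs(xx)<.03)&(z>.035)&(z<.085)
        if q.sum()>1: print(n,y0.round(3),q.sum(),'x',xx[q].mean().round(4),'zmax',z[q].max().round(4),im[q].mean(0).astype(int),'y',yy[q].min().round(4),yy[q].max().round(4))
E
python3 lie.py 5
```

```text
side -0.06 45 x 0.0007 zmax 0.0679 [142 120  95] y -0.0594 -0.05
side -0.05 29 x 0.0012 zmax 0.068 [152 123  93] y -0.0498 -0.0418
side -0.04 14 x 0.0002 zmax 0.0685 [170 134  96] y -0.0396 -0.0301
side -0.03 16 x -0.0014 zmax 0.0692 [176 141 103] y -0.0291 -0.0202
side -0.02 14 x 0.0019 zmax 0.0693 [159 126  91] y -0.0198 -0.0115
side -0.01 20 x 0.0007 zmax 0.0689 [169 133  96] y -0.0099 -0.0008
side -0.0 14 x 0.0004 zmax 0.0698 [171 135  97] y 0.0024 0.009
side 0.01 18 x 0.0006 zmax 0.0684 [175 138  99] y 0.0107 0.0196
side 0.02 18 x 0.0006 zmax 0.0698 [175 138  99] y 0.0204 0.03
side 0.03 19 x -0.0001 zmax 0.0704 [177 140 101] y 0.0306 0.0398
side 0.04 26 x 0.0012 zmax 0.0688 [177 140 101] y 0.0401 0.0495
side 0.05 72 x 0.0005 zmax 0.0687 [153 121  87] y 0.0503 0.0597
side 0.06 19 x 0.0006 zmax 0.0703 [168 133  89] y 0.0602 0.0696
side 0.07 20 x 0.0006 zmax 0.07 [167 133  78] y 0.0703 0.0799
side 0.08 17 x 0.0003 zmax 0.0714 [151 118  71] y 0.081 0.0885
side 0.09 20 x 0.0001 zmax 0.0712 [107  76  53] y 0.0904 0.0997
side 0.1 34 x 0.001 zmax 0.0716 [98 65 47] y 0.1001 0.11
side 0.1
[... 523 characters left out ...]
e 0.01 16 x 0.0035 zmax 0.0679 [147 120  92] y 0.0103 0.0194
scene 0.02 17 x 0.0035 zmax 0.0678 [143 117  89] y 0.0204 0.0299
scene 0.03 16 x 0.0034 zmax 0.0689 [146 119  91] y 0.0304 0.0394
scene 0.04 31 x 0.003 zmax 0.0681 [125 100  75] y 0.0408 0.0497
scene 0.05 34 x 0.0027 zmax 0.0698 [138 111  84] y 0.0501 0.0595
scene 0.06 16 x 0.0031 zmax 0.0698 [138 111  79] y 0.0602 0.0692
scene 0.07 18 x 0.0049 zmax 0.0674 [140 114  74] y 0.0701 0.0797
scene 0.08 18 x 0.0035 zmax 0.0691 [123  98  66] y 0.0807 0.0895
scene 0.09 21 x 0.004 zmax 0.0739 [89 61 47] y 0.0906 0.0997
scene 0.1 22 x 0.0044 zmax 0.0697 [88 61 47] y 0.1006 0.1092
scene 0.11 8 x 0.0033 zmax 0.0682 [100  78  66] y 0.1104 0.1161
```

step_arm(delta_pos=[[-0.11,0.97,0],[-0.11,0.97,0],[-0.11,0.97,0],[-0.11,0.97,0],[0,0,-0.9],[0,0,-0.9],[0,0,-0.9],[0,0,-0.9],[0,0,-0.8],[0,0,-0.8],[0,0,0]], turn=[0,0,0,0,0,0,0,0,0,0,0], newtons=3)

```text
time: 11.75
ee_pos: [0.4283, 0.0891, 0.0357]
eef_rot: [0.674, 0.738, -0.003, -0.001]
ft_force: [-1.0, -0.0, -0.8]
width: 0.0433
grip_force: 0.0
```

step_arm(delta_pos=[[0,0,0],[0,0,0],[0,0,0],[0,0,0],[0,0,0],[0,0,0],[0,0,0]], turn=[0,0,0,0,0,0,0], grip=1)

```text
time: 12.45
ee_pos: [0.4313, 0.0905, 0.0389]
eef_rot: [0.674, 0.739, 0.001, 0.0]
ft_force: [1.8, 0.8, 0.8]
width: 0.0151
grip_force: 3.3
```

step_arm(delta_pos=[[0,0,0.5],[0,0,0.5],[0,0,0.5],[0,0,0.5],[0,0,0.8],[0,0,0.8],[0,0,0.8],[0,0,0.8],[0,0,0.8],[0,0,0],[0,0,0]], turn=[0,0,0,0,0,0,0,0,0,0,0])

```text
time: 13.55
ee_pos: [0.4306, 0.0903, 0.1882]
eef_rot: [0.674, 0.739, -0.0, -0.0]
ft_force: [-0.0, 0.6, -1.0]
width: 0.0148
grip_force: 3.0
```

```bash
python3 br.py 6
python3 - <<'E'
import cv2,numpy as np
cv2.imwrite('pics/v3.png',np.hstack([cv2.resize(cv2.imread('pics/scene6.png')[100:280,260:440],(400,400)),cv2.resize(cv2.imread('pics/side6.png')[150:350,250:450],(400,400))]))
E
```

```text
tcp [0.4306 0.0903 0.1882] 0.014791864170511025
side 197 mean [0.4296 0.1026 0.2147] dir [-0.066  0.998 -0.015] ends [0.433  0.0516 0.2155] [0.4276 0.1332 0.2142]
scene 220 mean [0.4411 0.0206 0.2104] dir [ 0.113 -0.994 -0.002] ends [0.4342 0.0812 0.2105] [ 0.4477 -0.0378  0.2103]
```

View pics/v3.png

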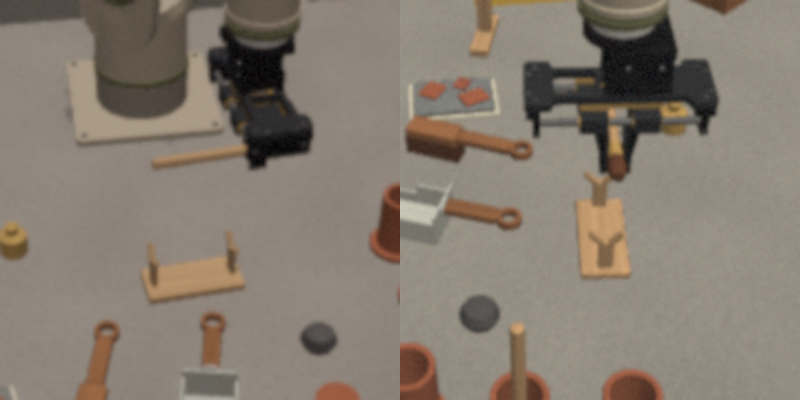

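step_arm(delta_pos=[[0,0,1],[0,0,1],[0,0,-1],[0,0,-1],[0,0,1],[0,0,1],[0,0,-1],[0,0,-1],[0,0,1],[0,0,1],[0,0,0],[0,0,0]], turn=[0,0,0,0,0,0,0,0,0,0,0,0])

```text
time: 14.85
ee_pos: [0.4306, 0.0903, 0.2379]
eef_rot: [0.674, 0.739, -0.0, -0.0]
ft_force: [0.0, -0.3, -0.8]
width: 0.0147
grip_force: 3.3
```

```bash
python3 br.py 7
```

```text
tcp [0.4306 0.0903 0.2379] 0.014672754156131944
side 197 mean [0.4297 0.0999 0.2647] dir [-0.069  0.995  0.078] ends [0.434  0.0389 0.26  ] [0.4274 0.1323 0.2673]
scene 229 mean [0.4412 0.0195 0.2532] dir [ 0.094 -0.991 -0.101] ends [0.4353 0.082  0.2596] [ 0.4465 -0.0371  0.2475]
```

step_arm(delta_pos=[[0,0,-1],[0,0,-1],[0,0,1],[0,0,1],[0,0,-1],[0,0,-1],[0,0,1],[0,0,1],[0,0,-1],[0,0,-1],[0,0,1],[0,0,1]], turn=[0,0,0,0,0,0,0,0,0,0,0,0])

```text
time: 16.15
ee_pos: [0.4294, 0.0898, 0.237]
eef_rot: [0.674, 0.739, -0.002, -0.001]
ft_force: [0.2, 0.9, 0.3]
width: 0.015
grip_force: 3.4
```

step_arm(delta_pos=[[0,0,-1],[0,0,-1],[0,0,1],[0,0,1],[0,0,-1],[0,0,-1],[0,0,1],[0,0,1],[0,0,-1],[0,0,-1],[0,0,1],[0,0,1]], turn=[0,0,0,0,0,0,0,0,0,0,0,0])

```text
time: 17.35
ee_pos: [0.4294, 0.0898, 0.237]
eef_rot: [0.674, 0.739, -0.002, -0.001]
ft_force: [1.4, 0.7, -0.3]
width: 0.0146
grip_force: 3.3
```

step_arm(delta_pos=[[0,0,-1],[0,0,-1],[0,0,1],[0,0,1],[0,0,-1],[0,0,-1],[0,0,1],[0,0,1],[0,0,-1],[0,0,-1],[0,0,1],[0,0,0]], turn=[0,0,0,0,0,0,0,0,0,0,0,0])

```text
time: 18.55
ee_pos: [0.4312, 0.0904, 0.2142]
eef_rot: [0.674, 0.738, 0.0, 0.0]
ft_force: [0.6, 0.5, 0.3]
width: 0.0147
grip_force: 3.3
```

```bash
python3 br.py 8; python3 -c "
from h import *
c=load('side5');W=cloud(c);d=W[...,:2]-[.4392,.0149];yy=d@[-.086,.9963];xx=d@[.9963,.086];q=(abs(xx)>.02)&(abs(xx)<.027)&(abs(yy)<.06);print('base top',np.nanmedian(W[...,2][q]))"
```

```text
tcp [0.4312 0.0904 0.2142] 0.014738644338317368
side 178 mean [0.4304 0.1015 0.2432] dir [ 0.052 -0.973 -0.226] ends [0.4285 0.1379 0.2516] [0.4341 0.0324 0.2272]
scene 218 mean [0.4414 0.0221 0.2211] dir [ 0.099 -0.974 -0.204] ends [0.4353 0.0817 0.2336] [ 0.4472 -0.0349  0.2092]
base top 0.4163148791072727
```

step_arm(delta_pos=[[-0.07,0.99,0],[-0.07,0.99,0],[-0.07,0.99,0],[-0.07,0.99,0],[-0.07,0.99,0],[0,0,-0.8],[0,0,-0.8],[0,0,-0.8],[0,0,-0.8],[0,0,-0.8],[0,0,-0.8],[0,0,-0.8]], turn=[0,0,0,0,0,0,0,0,0,0,0,0])

```text
time: 19.85
ee_pos: [0.4216, 0.2137, 0.072]
eef_rot: [0.674, 0.739, -0.0, -0.0]
ft_force: [-0.2, -0.4, -0.3]
width: 0.0148
grip_force: 3.3
```

step_arm(delta_pos=[[0,0,-0.7],[0,0,-0.5],[0,0,-0.5],[0,0,-0.2],[0,0,0],[0,0,0]], turn=[0,0,0,0,0,0])

```text
time: 20.45
ee_pos: [0.4224, 0.2142, 0.0265]
eef_rot: [0.674, 0.739, 0.0, 0.0]
ft_force: [0.8, 0.8, 0.8]
width: 0.0148
grip_force: 3.3
```

```bash
sed -e 's/z>.075/z>.004/' br.py > br2.py; python3 br2.py 9;python3 - <<'E'
import cv2,numpy as np
cv2.imwrite('pics/v4.png',np.hstack([cv2.resize(cv2.imread('pics/scene9.png')[130:310,300:480],(400,400)),cv2.resize(cv2.imread('pics/side9.png')[180:380,230:430],(400,400))]))
E
```

```text
tcp [0.4224 0.2142 0.0265] 0.014777494873385828
side 1703 mean [0.4116 0.3054 0.0532] dir [ 0.022 -0.82   0.571] ends [0.4104 0.3518 0.0208] [0.4134 0.2348 0.1023]
scene 488 mean [0.4202 0.302  0.057 ] dir [ 0.421 -0.176 -0.89 ] ends [0.4002 0.3103 0.099 ] [0.4447 0.2917 0.0051]
```

View pics/v4.png

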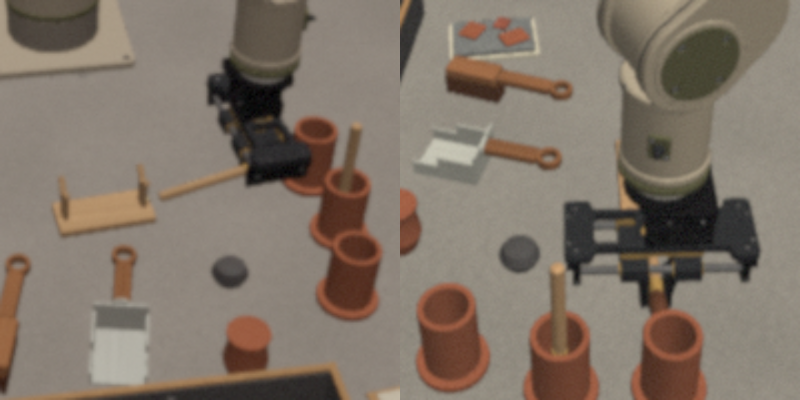

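step_arm(delta_pos=[[0,0,-0.32],[0.03,-0.4,0],[0.01,-0.16,0.56],[0.03,-0.34,0.8],[0.03,-0.37,0.5],[0.03,-0.37,0.5],[0.04,-0.5,0.37],[0.04,-0.5,0.37],[0.03,-0.4,0.16],[0.03,-0.4,0.16],[0.04,-0.42,0.09],[0.04,-0.42,0.09]], turn=[0,0,0,0,0,0,0,0,0,0,0,0])

```text
time: 21.75
ee_pos: [0.431, 0.1065, 0.1083]
eef_rot: [0.674, 0.739, 0.0, 0.0]
ft_force: [-0.5, 2.3, 3.2]
width: 0.0144
grip_force: 3.4
```

step_arm(delta_pos=[[0.05,-0.56,0.02],[0,0,0],[0,0,0.4],[0,0,1],[0,0,1],[0,0,1],[0,0,1],[0,0,0],[0,0,0]], turn=[0,0,0,0,0,0,0,0,0])

```text
time: 22.65
ee_pos: [0.432, 0.0934, 0.2188]
eef_rot: [0.674, 0.739, 0.0, 0.0]
ft_force: [-0.7, -0.3, -0.7]
width: 0.0136
grip_force: 3.0
```

```bash
python3 br.py 10
```

```text
tcp [0.432  0.0934 0.2188] 0.013617499619338438
side 358 mean [0.4313 0.106  0.2197] dir [-0.024  0.214  0.977] ends [0.4337 0.0848 0.1229] [0.4296 0.1213 0.2897]
scene 136 mean [0.4375 0.0876 0.169 ] dir [-0.021 -0.204 -0.979] ends [0.4386 0.0981 0.2193] [0.4366 0.0779 0.1226]
```

```bash
cat > pots.py <<'E'
from h import *
import sys
for n in('side','scene'):
    c=load(n+sys.argv[1]); W=cloud(c); im=c['image'].astype(int)
    for nm,(cx,cy) in dict(A=(.409,.304),B=(.514,.312),C=(.628,.285)).items():
        m=(np.hypot(W[...,0]-cx,W[...,1]-cy)<.08)&(W[...,2]>.086)&(W[...,2]<.094)&(im[...,0]>im[...,1]*1.35)
        k,l,st,_=cv2.connectedComponentsWithStats(m.astype(np.uint8),connectivity=8)
        q=W[m][:,:2]; A=np.c_[q,np.ones(len(q))]
        print(n,nm,len(q),'mid',np.percentile(q,[2,98],axis=0).mean(0).round(4),'ext',np.ptp(q,axis=0).round(3))
E
python3 pots.py 10
```

```text
side A 288 mid [0.4346 0.3046] ext [0.11  0.056]
side B 260 mid [0.5135 0.314 ] ext [0.055 0.056]
side C 263 mid [0.6263 0.2875] ext [0.055 0.055]
scene A 98 mid [0.4108 0.3019] ext [0.104 0.054]
scene B 115 mid [0.4906 0.3098] ext [0.113 0.058]
scene C 139 mid [0.629  0.2841] ext [0.061 0.056]
```

step_arm(delta_pos=[[-0.1,0.96,0.2],[-0.1,0.96,0.2],[-0.1,0.96,0.2],[-0.1,0.96,0],[-0.1,0.96,0],[-0.1,0.96,0],[-0.1,0.96,0],[-0.1,0.96,0],[-0.1,0.96,0],[0,0,0],[0,0,0]], turn=[0,0,0,0,0,0,0,0,0,0,0])

```text
time: 23.85
ee_pos: [0.4091, 0.3087, 0.2324]
eef_rot: [0.674, 0.739, -0.001, 0.0]
ft_force: [0.1, -1.1, -0.9]
width: 0.0136
grip_force: 3.0
```

```bash
python3 br.py 11; python3 pots.py 11
```

```text
tcp [0.4091 0.3087 0.2324] 0.013581663959856605
side 497 mean [0.4078 0.3057 0.0862] dir [-0.059 -0.998  0.013] ends [0.4094 0.3333 0.0859] [0.4059 0.274  0.0866]
scene 212 mean [0.4118 0.302  0.0848] dir [ 0.941 -0.337 -0.036] ends [0.3787 0.3138 0.0861] [0.4381 0.2926 0.0838]
side A 292 mid [0.4347 0.3041] ext [0.109 0.057]
side B 259 mid [0.5135 0.3135] ext [0.056 0.056]
side C 262 mid [0.6264 0.2872] ext [0.055 0.057]
scene A 96 mid [0.4134 0.3022] ext [0.108 0.056]
scene B 123 mid [0.4907 0.3098] ext [0.112 0.056]
scene C 131 mid [0.6292 0.2843] ext [0.062 0.056]
```

step_arm(delta_pos=[[0,0,-0.8],[0,0,-0.8],[0,0,-0.8],[0,0,-0.8],[0,0,-0.8],[0,0,-0.6],[0,0,0],[0,0,0]], turn=[0,0,0,0,0,0,0,0])

```text
time: 24.75
ee_pos: [0.4099, 0.3085, 0.119]
eef_rot: [0.675, 0.738, -0.0, 0.0]
ft_force: [0.0, 0.4, -0.2]
width: 0.0132
grip_force: 3.0
```

step_arm(delta_pos=[[0,0,0],[0,0,0],[0,0,0],[0,0,0],[0,0,0],[0,0,0]], turn=[0,0,0,0,0,0], grip=0.5)

```text
time: 25.35
ee_pos: [0.4096, 0.3091, 0.1186]
eef_rot: [0.674, 0.739, 0.0, 0.0]
ft_force: [0.1, -0.1, -0.4]
width: 0.0425
grip_force: 0.0
```

step_arm(delta_pos=[[0,0,1],[0,0,1],[0,0,1],[0,0,1],[0,0,1],[0,0,0.2],[0,0,0]], turn=[0,0,0,0,0,0,0])

```text
time: 26.05
ee_pos: [0.4098, 0.3093, 0.2491]
eef_rot: [0.674, 0.739, 0.001, 0.0]
ft_force: [0.2, -0.3, -0.2]
width: 0.0433
grip_force: 0.0
```

```bash
python3 - <<'E'
from h import *
c=snap('scene','scene12');d=snap('side','side12')
for n,c in(('scene',c),('side',d)):
    W=cloud(c);x,y,z=np.moveaxis(W,-1,0)
    for z0 in np.arange(.1,.2,.01):
        for nm,X,Y in(('A',.41,.305),('B',.515,.308)):
            q=(np.hypot(x-X,y-Y)<.035)&(z>z0)&(z<z0+.01)
            if q.sum()>2: print(n,nm,z0.round(2),q.sum(),x[q].mean().round(4),y[q].mean().round(4),c['image'][q].mean(0).astype(int))
E
python3 pots.py 12
```

```text
scene A 0.1 15 0.41 0.3205 [111  88  67]
scene B 0.1 15 0.5203 0.3057 [98 73 52]
scene A 0.11 19 0.4101 0.3239 [110  89  69]
scene B 0.11 13 0.5197 0.3046 [105  80  59]
scene A 0.12 14 0.411 0.328 [111  89  66]
scene B 0.12 14 0.5209 0.3056 [103  81  62]
scene A 0.13 19 0.4094 0.3311 [109  88  58]
scene B 0.13 17 0.5193 0.3047 [107  88  70]
scene A 0.14 16 0.4088 0.334 [100  79  53]
scene B 0.14 15 0.5203 0.3053 [103  82  62]
scene A 0.15 12 0.4084 0.3351 [73 56 45]
scene B 0.15 17 0.5191 0.3055 [106  87  69]
scene A 0.16 11 0.4092 0.3367 [66 46 35]
scene B 0.16 14 0.5198 0.3053 [104  84  64]
scene B 0.17 20 0.5199 0.3058 [117  95  73]
scene B 0.18 12 0.5175 0.3057 [150 122  95]
side A 0.1 15 0.4069 0.3281 [98 78 57]
side B 0.1 25 0.5146 0.3123 [122  95  70]
side A 0.11 12 0.4081 0.3312 [99 77 54]
side B 0.11 26 0.5146 0.3117 [127  98  72]
side A 0.12 10 0.4069 0.3373 [101  81  51]
side B 0.12 28 0.5152 0.3125 [125 101  76]
side A 0.13 3 0.4113 0.3381 [96 73 46]
side B 0.13 27 0.5141 0.3116 [128 105  81]
side B 0.14 29 0.5146 0.3121 [126 103  78]
side B 0.15 31 0.5141 0.312 [128 105  81]
side B 0.16 24 0.5152 0.3123 [124 101  76]
side B 0.17 28 0.5143 0.3122 [140 112  83]
side B 0.18 34 0.5153 0.3085 [186 151 113]
side A 258 mid [0.4347 0.3047] ext [0.11  0.057]
side B 261 mid [0.5136 0.3136] ext [0.056 0.055]
side C 264 mid [0.6264 0.2873] ext [0.056 0.055]
scene A 92 mid [0.4101 0.3016] ext [0.108 0.056]
scene B 123 mid [0.4899 0.3092] ext [0.112 0.057]
scene C 139 mid [0.6279 0.2847] ext [0.062 0.057]
```

step_arm(delta_pos=[[0.84,0,0],[0.84,-0.1,0],[0.84,0,0],[0.84,0,0],[0.84,0,0],[0,0,-0.9],[0,0,-1],[0,0,-1],[0,0,-1],[0,0,-1],[0,0,0],[0,0,0]], turn=[0,0,0,0,0,0,0,0,0,0,0,0])

```text
time: 27.35
ee_pos: [0.5142, 0.3062, 0.1257]
eef_rot: [0.674, 0.738, -0.001, -0.0]
ft_force: [-0.2, 0.7, 1.2]
width: 0.0435
grip_force: 0.0
```

step_arm(delta_pos=[[0,0,0],[0,0,0],[0,0,0],[0,0,0],[0,0,0],[0,0,0],[0,0,0]], turn=[0,0,0,0,0,0,0], grip=1, newtons=12)

```text
time: 28.05
ee_pos: [0.5147, 0.3067, 0.1264]
eef_rot: [0.674, 0.739, 0.0, 0.0]
ft_force: [-0.1, 0.8, 2.9]
width: 0.0137
grip_force: 12.0
```

step_arm(delta_pos=[[0,0,1],[0,0,1],[0,0,1],[0,0,1],[0,0,1],[0,0,0]], turn=[0,0,0,0,0,0])

```text
time: 28.65
ee_pos: [0.5158, 0.3072, 0.2546]
eef_rot: [0.674, 0.738, 0.003, 0.0]
ft_force: [-0.1, 0.1, -0.9]
width: 0.0138
grip_force: 12.0
```

step_arm(delta_pos=[[-0.36,-0.97,0],[-0.36,-0.97,0],[-0.36,-0.97,0],[-0.36,-0.97,0],[-0.36,-0.97,0],[-0.36,-0.97,0],[-0.36,-0.97,0],[-0.36,-0.97,0],[-0.36,-0.97,0],[0,0,0],[0,0,0]], turn=[0,0,0,0,0,0,0,0,0,0,0])

```text
time: 29.75
ee_pos: [0.4333, 0.0883, 0.2507]
eef_rot: [0.674, 0.738, 0.0, -0.0]
ft_force: [-0.3, -0.7, -0.3]
width: 0.0137
grip_force: 12.0
```

```bash
python3 br.py 13
```

```text
tcp [0.4333 0.0883 0.2507] 0.013695776645138113
side 433 mean [0.4332 0.0947 0.2178] dir [ 0.014  0.014 -1.   ] ends [0.4321 0.0936 0.2995] [0.4344 0.0959 0.1365]
scene 161 mean [0.4397 0.0884 0.1938] dir [ 0.021  0.01  -1.   ] ends [0.4385 0.0879 0.2509] [0.4407 0.0889 0.1454]
```

step_arm(delta_pos=[[0,0.05,-1],[0,0,-1],[0,0,-1],[0,0,-1],[0,0,0],[0,0,0]], turn=[0,0,0,0,0,0], newtons=5)

```text
time: 30.45
ee_pos: [0.4336, 0.09, 0.1514]
eef_rot: [0.674, 0.739, -0.0, 0.0]
ft_force: [0.2, 0.7, 0.6]
width: 0.0141
grip_force: 5.0
```

step_arm(delta_pos=[[0.03,-0.32,-0.36],[0.05,-0.54,-0.06],[0.05,-0.54,-0.06],[0.05,-0.54,-0.24],[0.05,-0.54,-0.24],[0.03,-0.36,-0.36],[0.03,-0.36,-0.36],[0.02,-0.25,-0.42],[0.02,-0.25,-0.42],[0,0,0]], turn=[0,0,0,0,0,0,0,0,0,0])

```text
time: 31.45
ee_pos: [0.4409, -0.0038, 0.0865]
eef_rot: [0.675, 0.738, -0.001, -0.0]
ft_force: [-1.4, 1.3, 0.1]
width: 0.0133
grip_force: 5.0
```

step_arm(delta_pos=[[0,-0.06,-0.36],[0,-0.06,-0.36],[0,-0.06,-0.36],[0,-0.06,-0.36],[0,-0.03,-0.3],[0,0,0],[0,0,0]], turn=[0,0,0,0,0,0,0])

```text
time: 32.15
ee_pos: [0.4418, -0.0096, 0.0445]
eef_rot: [0.674, 0.739, -0.0, -0.0]
ft_force: [0.4, 0.4, 0.2]
width: 0.0138
grip_force: 5.0
```

```bash
python3 br2.py 14
```

```text
tcp [ 0.4418 -0.0096  0.0445] 0.013846046472736509
side 1098 mean [0.4388 0.041  0.0359] dir [-0.109  0.967  0.229] ends [ 0.4495 -0.0544  0.0133] [0.4282 0.1349 0.0582]
scene 825 mean [0.4455 0.0251 0.0237] dir [-0.094  0.976  0.194] ends [ 0.4528 -0.0511  0.0085] [0.4348 0.1368 0.0459]
```

step_arm(delta_pos=[[0,0,0],[0,0,0],[0,0,0],[0,0,0],[0,0,0]], turn=[0,0,0,0,0], grip=0.5)

```text
time: 32.75
ee_pos: [0.4418, -0.0097, 0.0446]
eef_rot: [0.674, 0.739, 0.0, 0.0]
ft_force: [-0.5, 0.6, -0.6]
width: 0.0411
grip_force: 0.0
```

step_arm(delta_pos=[[0,0,1],[0,0,1],[0,0,1],[0,0,1],[0,0,1],[0,0,0]], turn=[0,0,0,0,0,0])

```text
time: 33.35
ee_pos: [0.4436, -0.0096, 0.1725]
eef_rot: [0.674, 0.738, 0.002, 0.001]
ft_force: [0.4, -0.5, -0.4]
width: 0.0432
grip_force: 0.0
```

```bash
python3 lie.py 15 | grep -E " (-0.06|-0.05|0.0|0.0[5-9]|0.1|0.11|0.12) "
```

```text
side -0.06 45 x 0.0039 zmax 0.0688 [144 119  93] y -0.0588 -0.05
side -0.05 12 x 0.0011 zmax 0.0673 [134 109  83] y -0.0499 -0.0475
side 0.05 94 x 0.0012 zmax 0.0805 [157 124  90] y 0.05 0.0597
side 0.06 40 x 0.0001 zmax 0.0677 [167 132  95] y 0.0602 0.0698
side 0.07 39 x -0.0002 zmax 0.0591 [161 127  89] y 0.0707 0.0795
side 0.08 33 x -0.0003 zmax 0.0497 [171 136  80] y 0.0803 0.0895
side 0.09 6 x -0.0 zmax 0.038 [173 137  80] y 0.0903 0.0941
scene -0.06 48 x 0.0016 zmax 0.0705 [131 106  82] y -0.0583 -0.05
scene 0.05 31 x 0.0072 zmax 0.0787 [127 101  75] y 0.05 0.0594
scene 0.06 17 x 0.0043 zmax 0.0645 [127 101  76] y 0.0601 0.0692
scene 0.07 18 x 0.0048 zmax 0.057 [126 102  73] y 0.0706 0.0793
scene 0.08 11 x 0.0043 zmax 0.0454 [127 101  64] y 0.0806 0.0887
scene 0.09 3 x 0.0008 zmax 0.0359 [134 109  76] y 0.0917 0.0957
```

Run:
```python
from h import *
cv2.imwrite('pics/v5.png',np.hstack([cv2.resize(cv2.imread('pics/scene15.png')[130:280,280:430],(400,400)),cv2.resize(cv2.imread('pics/side15.png')[180:330,270:420],(400,400))]))
yr=np.array([-.086,.9963]); xr=np.array([.9963,.086]); o=np.array([.4392,.0149])
for n in('side15','scene15'):
    W=cloud(load(n)); d=W[...,:2]-o; yy=d@yr; xx=d@xr; z=W[...,2]
    for y0 in np.arange(-.06,.16,.015):
        q=(yy>y0)&(yy<y0+.015)&(abs(xx)<.012)&(z>.018)&(z<.2)
        if q.sum()>1: print(n,y0.round(3),q.sum(),xx[q].mean().round(4),np.percentile(z[q],[10,90]).round(3))
```

```text
side15 -0.06 49 0.0059 [0.023 0.058]
side15 -0.015 22 0.0005 [0.124 0.13 ]
side15 0.0 58 0.0015 [0.109 0.125]
side15 0.015 55 0.0002 [0.095 0.109]
side15 0.03 48 0.0004 [0.082 0.093]
side15 0.045 95 0.0015 [0.039 0.08 ]
side15 0.06 56 -0.0002 [0.05  0.064]
side15 0.075 58 -0.0003 [0.036 0.051]
side15 0.09 63 0.0007 [0.024 0.035]
side15 0.105 43 -0.0011 [0.02  0.029]
scene15 -0.06 44 0.0015 [0.024 0.058]
scene15 -0.015 29 0.0042 [0.117 0.13 ]
scene15 0.0 30 0.0047 [0.103 0.12 ]
scene15 0.015 28 0.0051 [0.091 0.107]
scene15 0.03 28 0.0053 [0.076 0.092]
scene15 0.045 61 0.004 [0.025 0.072]
scene15 0.06 26 0.0043 [0.042 0.061]
scene15 0.075 32 0.0052 [0.027 0.045]
scene15 0.09 27 0.0058 [0.022 0.035]
scene15 0.105 8 0.0038 [0.02  0.026]
```

View pics/v5.png

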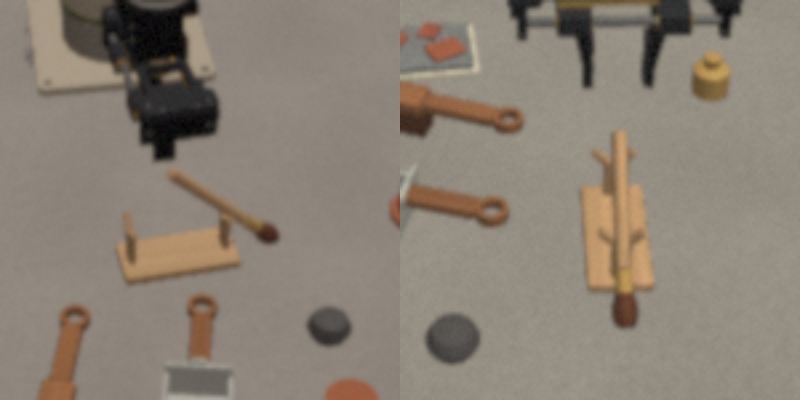

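step_arm(delta_pos=[[-0.08,0.8,0],[-0.07,0.78,0],[0,0,0],[0,0,-0.8],[0,0,-0.8],[0,0,-0.8],[0,0,-0.8],[0,0,0]], turn=[0,0,0,0,0,0,0,0])

```text
time: 34.25
ee_pos: [0.4359, 0.0286, 0.0869]
eef_rot: [0.674, 0.738, -0.002, -0.001]
ft_force: [0.6, 0.2, 0.6]
width: 0.0432
grip_force: 0.0
```

step_arm(delta_pos=[[0,0,0],[0,0,0],[0,0,0],[0,0,0],[0,0,0],[0,0,0],[0,0,0]], turn=[0,0,0,0,0,0,0], grip=1, newtons=8)

```text
time: 34.95
ee_pos: [0.4382, 0.0298, 0.0897]
eef_rot: [0.674, 0.739, 0.0, 0.0]
ft_force: [-0.9, -0.4, 0.6]
width: 0.0135
grip_force: 8.0
```

step_arm(delta_pos=[[0.02,-0.23,0.23],[0.02,-0.23,0.23],[0.02,-0.22,0.2],[0,0,0],[0,0,0]], turn=[0,0,0,0,0])

```text
time: 35.45
ee_pos: [0.4397, 0.0126, 0.1063]
eef_rot: [0.674, 0.738, 0.0, 0.0]
ft_force: [-0.5, 0.3, 0.3]
width: 0.0134
grip_force: 8.0
```

```bash
cat > prof.py <<'E'
from h import *
import sys
yr=np.array([-.086,.9963]); xr=np.array([.9963,.086]); o=np.array([.4392,.0149])
s=read_state()['ee_pos']; print('TCP rest y',((s[:2]-o)@yr).round(4),'x',((s[:2]-o)@xr).round(4),'Gz',(s[2]+.019).round(4))
for n in('side','scene'):
    c=snap(n,n+sys.argv[1]); im=c['image'].astype(int); W=cloud(c); d=W[...,:2]-o; yy=d@yr; xx=d@xr; z=W[...,2]
    for y0 in np.arange(-.1,.16,.015):
        q=(yy>y0)&(yy<y0+.015)&(abs(xx)<.012)&(z>.018)&(z<.3)&(im[...,0]>im[...,2]+25)
        if q.sum()>1: print(n,y0.round(3),q.sum(),xx[q].mean().round(4),np.percentile(z[q],[10,90]).round(3),yy[q].max().round(3))
E
python3 prof.py 16
```

```text
TCP rest y -0.0023 x 0.0003 Gz 0.1253
side -0.055 35 0.0054 [0.024 0.05 ] -0.046
side -0.025 35 -0.0012 [0.133 0.144] -0.01
side -0.01 72 0.0 [0.118 0.148] 0.005
side 0.005 70 0.0008 [0.105 0.2  ] 0.02
side 0.02 81 -0.0007 [0.091 0.204] 0.035
side 0.035 57 0.0006 [0.075 0.089] 0.05
side 0.05 77 0.0012 [0.05  0.074] 0.065
side 0.065 66 0.0004 [0.047 0.062] 0.08
side 0.08 76 -0.0002 [0.036 0.048] 0.095
side 0.095 19 -0.0005 [0.031 0.039] 0.1
scene -0.07 25 0.0011 [0.02  0.061] -0.056
scene -0.055 22 0.0041 [0.025 0.057] -0.05
scene -0.04 19 -0.0041 [0.14  0.198] -0.026
scene -0.025 8 0.0038 [0.137 0.161] -0.021
scene -0.01 3 0.011 [0.213 0.213] -0.001
scene 0.005 9 0.0069 [0.095 0.209] 0.019
scene 0.02 24 0.0063 [0.085 0.099] 0.035
scene 0.035 48 0.004 [0.031 0.085] 0.05
scene 0.05 41 0.0052 [0.028 0.07 ] 0.065
scene 0.065 30 0.0051 [0.042 0.058] 0.08
scene 0.08 28 0.0051 [0.035 0.047] 0.094
```

step_arm(delta_pos=[[0.02,-0.2,-0.4],[0.02,-0.2,-0.4],[0.02,-0.18,-0.42],[0.02,-0.18,-0.42],[0,-0.03,-0.32],[0,-0.03,-0.32],[0,-0.02,-0.35],[0,0,0],[0,0,0]], turn=[0,0,0,0,0,0,0,0,0], newtons=5)

```text
time: 36.45
ee_pos: [0.4415, -0.0082, 0.0402]
eef_rot: [0.674, 0.739, -0.0, 0.0]
ft_force: [-0.5, -0.6, -0.2]
width: 0.0136
grip_force: 5.0
```

```bash
python3 prof.py 17
```

```text
TCP rest y -0.0232 x 0.0003 Gz 0.0592
side -0.055 16 -0.0001 [0.065 0.07 ] -0.04
side -0.04 28 -0.0012 [0.066 0.076] -0.025
side -0.025 36 -0.0012 [0.045 0.069] -0.01
side -0.01 46 0.0006 [0.065 0.14 ] 0.005
side 0.005 110 -0.0023 [0.067 0.29 ] 0.02
side 0.02 34 0.0007 [0.064 0.258] 0.034
side 0.035 28 0.0001 [0.063 0.068] 0.05
side 0.05 56 0.0029 [0.034 0.067] 0.065
side 0.065 32 0.0001 [0.064 0.069] 0.08
side 0.08 32 0.0005 [0.065 0.07 ] 0.095
side 0.095 60 -0.0001 [0.061 0.071] 0.11
side 0.11 24 0.0001 [0.058 0.068] 0.115
scene -0.07 41 -0.0001 [0.033 0.26 ] -0.055
scene -0.055 41 0.0032 [0.023 0.125] -0.043
scene -0.04 3 0.0097 [0.145 0.148] -0.025
scene -0.025 4 0.0108 [0.148 0.153] -0.011
scene 0.005 2 0.0012 [0.141 0.246] 0.018
scene 0.035 35 0.0032 [0.023 0.067] 0.05
scene 0.05 37 0.0045 [0.031 0.067] 0.065
scene 0.065 27 0.0043 [0.059 0.068] 0.079
scene 0.08 30 0.0043 [0.061 0.069] 0.094
scene 0.095 28 0.0037 [0.063 0.071] 0.11
```

step_arm(delta_pos=[[0,0,0],[0,0,0],[0,0,0],[0,0,0],[0,0,0],[0,0,0.2],[0,0,0.4],[0,0,1],[0,0,1],[0,0,1],[0,0,0]], turn=[0,0,0,0,0,0,0,0,0,0,0], grip=0.5)

```text
time: 37.65
ee_pos: [0.4436, -0.0081, 0.134]
eef_rot: [0.674, 0.738, 0.003, 0.001]
ft_force: [0.2, 0.0, -0.2]
width: 0.0432
grip_force: 0.0
```

```bash
python3 prof.py 18
```

```text
TCP rest y -0.0233 x 0.0024 Gz 0.153
side -0.07 5 0.0031 [0.057 0.066] -0.055
side -0.055 57 0.0025 [0.029 0.068] -0.04
side -0.04 23 0.001 [0.064 0.068] -0.026
side -0.025 24 0.0008 [0.062 0.069] -0.01
side -0.01 47 0.0004 [0.065 0.235] 0.005
side 0.005 26 0.0003 [0.062 0.069] 0.02
side 0.02 25 0.0011 [0.063 0.068] 0.034
side 0.035 29 0.0005 [0.062 0.069] 0.05
side 0.05 60 0.0022 [0.036 0.067] 0.065
side 0.065 26 0.0007 [0.063 0.068] 0.079
side 0.08 34 0.0001 [0.064 0.071] 0.095
side 0.095 67 -0.0005 [0.06 0.07] 0.11
side 0.11 17 0.0006 [0.058 0.068] 0.113
scene -0.07 28 0.0009 [0.023 0.065] -0.055
scene -0.055 40 0.0057 [0.027 0.067] -0.04
scene -0.04 25 0.004 [0.06  0.067] -0.025
scene -0.025 26 0.0048 [0.059 0.068] -0.01
scene -0.01 28 0.0036 [0.057 0.068] 0.004
scene 0.005 24 0.0041 [0.059 0.067] 0.02
scene 0.02 26 0.004 [0.059 0.066] 0.034
scene 0.035 41 0.0029 [0.029 0.066] 0.05
scene 0.05 38 0.0045 [0.026 0.067] 0.063
scene 0.065 30 0.0039 [0.059 0.068] 0.08
scene 0.08 29 0.0039 [0.059 0.07 ] 0.095
scene 0.095 26 0.0041 [0.061 0.071] 0.108
scene 0.11 3 0.0026 [0.061 0.066] 0.111
```

step_arm(delta_pos=[[-0.08,0.96,0],[-0.08,0.96,0],[-0.08,0.96,0],[-0.08,0.95,0],[0,0,0],[0,0,-0.9],[0,0,-0.9],[0,0,-0.9],[0,0,-0.9],[0,0,0]], turn=[0,0,0,0,0,0,0,0,0,0], newtons=3)

```text
time: 38.75
ee_pos: [0.4313, 0.086, 0.0377]
eef_rot: [0.674, 0.738, -0.003, -0.001]
ft_force: [-0.5, -0.9, -0.1]
width: 0.0431
grip_force: 0.0
```

step_arm(delta_pos=[[0,0,0],[0,0,0],[0,0,0],[0,0,0],[0,0,0],[0,0,0],[0,0,0]], turn=[0,0,0,0,0,0,0], grip=1)

```text
time: 39.45
ee_pos: [0.4336, 0.0876, 0.0404]
eef_rot: [0.674, 0.739, 0.0, 0.0]
ft_force: [-0.2, -0.1, 0.9]
width: 0.0222
grip_force: 3.0
```

step_arm(delta_pos=[[0,0,0.5],[0,0,1],[0,0,1],[0,0,1],[0,0,1],[0,0,1],[0,0,1],[0,0,1],[0,0,-1],[0,0,-1],[0,0,1],[0,0,1]], turn=[0,0,0,0,0,0,0,0,0,0,0,0])

```text
time: 40.65
ee_pos: [0.4326, 0.0868, 0.2282]
eef_rot: [0.674, 0.738, -0.001, -0.0]
ft_force: [0.7, -0.0, -0.2]
width: 0.0226
grip_force: 3.0
```

step_arm(delta_pos=[[0,0,-1],[0,0,-1],[0,0,1],[0,0,1],[0,0,-1],[0,0,-1],[0,0,1],[0,0,1],[0,0,-1],[0,0,-1],[0,0,1],[0,0,1]], turn=[0,0,0,0,0,0,0,0,0,0,0,0])

```text
time: 41.85
ee_pos: [0.4326, 0.0868, 0.2282]
eef_rot: [0.674, 0.738, -0.001, -0.0]
ft_force: [0.3, 0.9, -0.6]
width: 0.0222
grip_force: 3.0
```

step_arm(delta_pos=[[0,0,-1],[0,0,-1],[0,0,1],[0,0,1],[0,0,-1],[0,0,-1],[0,0,1],[0,0,1],[0,0,-1],[0,0,-1],[0,0,1],[0,0,0]], turn=[0,0,0,0,0,0,0,0,0,0,0,0])

```text
time: 43.05
ee_pos: [0.4345, 0.0875, 0.2053]
eef_rot: [0.674, 0.738, 0.001, 0.001]
ft_force: [-0.1, 0.1, -0.4]
width: 0.0221
grip_force: 3.0
```

```bash
python3 br.py 19
```

```text
tcp [0.4345 0.0875 0.2053] 0.022135591161164127
side 366 mean [0.4349 0.0964 0.1816] dir [-0.033  0.139  0.99 ] ends [0.4382 0.0826 0.0829] [0.4325 0.1065 0.2531]
scene 156 mean [0.4412 0.0844 0.1413] dir [-0.007  0.131  0.991] ends [0.4416 0.0765 0.0815] [0.4407 0.0928 0.2053]
```

```bash
python3 pots.py 19
```

```text
side A 265 mid [0.4347 0.3051] ext [0.11  0.056]
side B 281 mid [0.5141 0.3132] ext [0.055 0.056]
side C 263 mid [0.6265 0.287 ] ext [0.055 0.056]
scene A 81 mid [0.41   0.3023] ext [0.057 0.056]
scene B 125 mid [0.4894 0.3097] ext [0.112 0.058]
scene C 142 mid [0.6288 0.2842] ext [0.061 0.056]
```

step_arm(delta_pos=[[0,0,1],[0,0,1],[0.31,0.91,0.2],[0.31,0.91,0],[0.31,0.91,0],[0.31,0.91,0],[0.31,0.91,0],[0.31,0.91,0],[0.31,0.91,0],[0.31,0.91,0],[0.31,0.91,0],[0.31,0.91,0]], turn=[0,0,0,0,0,0,0,0,0,0,0,0], newtons=6)

```text
time: 44.35
ee_pos: [0.5112, 0.3158, 0.2575]
eef_rot: [0.674, 0.739, -0.0, 0.0]
ft_force: [0.3, -0.3, -0.3]
width: 0.0219
grip_force: 6.0
```

step_arm(delta_pos=[[0,0,0],[0,0,0]], turn=[0,0])

```text
time: 44.55
ee_pos: [0.5109, 0.3149, 0.2573]
eef_rot: [0.674, 0.739, -0.001, 0.0]
ft_force: [-1.0, -0.5, -0.2]
width: 0.0222
grip_force: 6.0
```

```bash
sed -e 's/z>.075/z>.11/;s/<.2)/<.07)/' br.py > br3.py; python3 br3.py 20;python3 pots.py 20
```

```text
tcp [0.5109 0.3149 0.2573] 0.022214762009602415
side 429 mean [0.5102 0.323  0.2271] dir [ 0.029 -0.167 -0.986] ends [0.5081 0.3353 0.2999] [0.5129 0.3075 0.1355]
scene 188 mean [0.5173 0.3089 0.1948] dir [-0.005  0.144  0.99 ] ends [0.5176 0.3009 0.1402] [0.5169 0.3182 0.2586]
side A 265 mid [0.4346 0.3049] ext [0.11  0.055]
side B 290 mid [0.5134 0.3126] ext [0.055 0.057]
side C 261 mid [0.6267 0.2874] ext [0.056 0.058]
scene A 90 mid [0.412  0.3024] ext [0.062 0.054]
scene B 130 mid [0.4897 0.3093] ext [0.111 0.056]
scene C 144 mid [0.6289 0.2841] ext [0.057 0.057]
```

step_arm(delta_pos=[[0.05,0.16,0],[0,0,-0.8],[0,0,-0.8],[0,0,-0.8],[0,0,-0.8],[0,0,-0.8],[0,0,-0.7],[0,0,0],[0,0,0]], turn=[0,0,0,0,0,0,0,0,0])

```text
time: 45.55
ee_pos: [0.5125, 0.3189, 0.141]
eef_rot: [0.674, 0.738, 0.0, 0.0]
ft_force: [-0.1, 0.7, -0.8]
width: 0.0221
grip_force: 6.0
```

step_arm(delta_pos=[[0,0,0],[0,0,0],[0,0,0],[0,0,0],[0,0,0],[0,0,0],[0,0,0.5],[0,0,1],[0,0,1],[0,0,1],[0,0,1]], turn=[0,0,0,0,0,0,0,0,0,0,0], grip=0.5)

```text
time: 46.65
ee_pos: [0.5124, 0.319, 0.255]
eef_rot: [0.674, 0.738, 0.0, 0.0]
ft_force: [-0.1, 1.0, 0.1]
width: 0.0437
grip_force: 0.0
```

```bash
cat > chk.py <<'E'
from h import *
import sys
for n in('scene','side'):
    c=snap(n,n+sys.argv[1])
    W=cloud(c);x,y,z=np.moveaxis(W,-1,0)
    for nm,X,Y in(('A',.41,.315),('B',.515,.315)):
      for z0 in (.105,.14,.165):
            q=(np.hypot(x-X,y-Y)<.048)&(z>z0)&(z<z0+.01)
            if q.sum()>2: print(n,nm,z0,q.sum(),x[q].mean().round(4),y[q].mean().round(4))
E
python3 chk.py 21; python3 pots.py 21
```

```text
scene A 0.105 15 0.4111 0.3213
scene A 0.14 16 0.4088 0.3343
scene A 0.165 26 0.4077 0.3441
scene B 0.105 19 0.5176 0.3264
scene B 0.14 18 0.5146 0.3345
scene B 0.165 34 0.5169 0.3397
side A 0.105 11 0.4065 0.3301
side A 0.14 7 0.4069 0.3447
side A 0.165 85 0.4043 0.3494
side B 0.105 17 0.5109 0.3349
side B 0.14 15 0.5097 0.3441
side B 0.165 52 0.5096 0.3509
side A 252 mid [0.4346 0.3053] ext [0.11  0.056]
side B 249 mid [0.5134 0.3153] ext [0.055 0.053]
side C 262 mid [0.6266 0.2868] ext [0.056 0.057]
scene A 88 mid [0.4111 0.3018] ext [0.105 0.055]
scene B 125 mid [0.4903 0.3094] ext [0.111 0.056]
scene C 138 mid [0.6294 0.2836] ext [0.061 0.057]
```

step_arm(delta_pos=[[0.16,-0.97,0],[0.16,-0.97,0],[0.16,-0.97,0],[0.16,-0.97,0],[0.16,-0.97,0],[0.16,-0.97,0],[0.16,-0.97,0],[0.16,-0.97,0],[0.16,-0.97,0],[0.16,-0.97,0],[0.16,-0.97,0],[0.16,-0.97,0]], turn=[0.82,0.82,0.82,0.82,0.82,0.82,0.82,0.82,0.82,0.82,0.82,0.82])

```text
time: 47.95
ee_pos: [0.5602, 0.027, 0.253]
eef_rot: [0.147, 0.989, 0.0, -0.0]
ft_force: [0.1, -0.2, 0.1]
width: 0.0436
grip_force: 0.0
```

step_arm(delta_pos=[[0.16,-0.97,0],[0.16,-0.97,0],[0.16,-0.97,0],[0.18,-0.99,0],[0.18,-0.99,0],[0.18,-0.99,0],[0,0,0],[0,0,0]], turn=[0,0,0,0,0,0,0,0])

```text
time: 48.75
ee_pos: [0.5856, -0.1191, 0.2528]
eef_rot: [0.149, 0.989, 0.0, -0.0]
ft_force: [-0.7, 0.3, -0.2]
width: 0.0436
grip_force: 0.0
```

Run:
```python
from h import *
s=read_state(); q=s['eef_rot']; print(s['ee_pos'],'closing deg',(2*np.degrees(np.arctan2(q[1],q[0]))-90),s['joint_positions'].round(2))
c=snap('wrist','w22'); W=cloud(c); x,y,z=np.moveaxis(W,-1,0); im=c['image'].astype(int)
P=W[(x>.5)&(x<.72)&(y>-.2)&(y<-.06)&(z>.03)&(z<.06)]
for i in np.arange(.535,.63,.01):
    q=P[(P[:,0]>i)&(P[:,0]<i+.01)]
    if len(q)>3: print(i.round(3),len(q),np.percentile(q[:,1],[2,98]).round(4),q[:,1].mean().round(4),np.median(q[:,2]).round(3))
print('xmin',np.percentile(P[:,0],.5))
```

```text
[ 0.58563877 -0.11912818  0.25278628] closing deg 72.80973469476584 [-0.32  0.27  0.54  1.52 -0.14  1.39  1.51]
0.535 108 [-0.1226 -0.0981] -0.1101 0.043
0.545 80 [-0.1253 -0.0951] -0.1101 0.043
0.555 125 [-0.1238 -0.0967] -0.1108 0.043
0.565 135 [-0.1264 -0.1051] -0.1157 0.044
0.575 137 [-0.1293 -0.1073] -0.1184 0.044
0.585 130 [-0.1314 -0.11  ] -0.1206 0.044
0.595 134 [-0.1347 -0.1122] -0.1234 0.044
0.605 131 [-0.1377 -0.1152] -0.1263 0.044
0.615 123 [-0.1395 -0.1182] -0.1289 0.044
0.625 121 [-0.1453 -0.121 ] -0.1321 0.044
xmin 0.5368437067226793
```

View pics/w22.png

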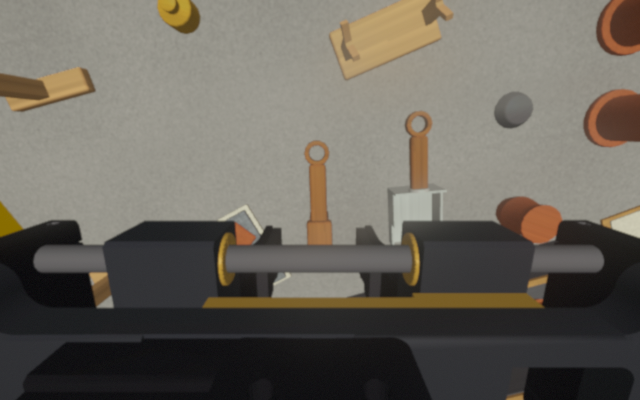

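step_arm(delta_pos=[[0.08,-0.04,-1],[0,0,-1],[0,0,-1],[0,0,-1],[0,0,-1],[0,0,-1],[0,0,-1],[0,0,-0.9],[0,0,-0.8],[0,0,-0.65],[0,0,0],[0,0,0]], turn=[0,0,0,0,0,0,0,0,0,0,0,0])

```text
time: 50.0
ee_pos: [0.5881, -0.1195, 0.0195]
eef_rot: [0.149, 0.989, 0.0, 0.0]
ft_force: [0.3, 0.3, 0.7]
width: 0.0436
grip_force: 0.0
```

step_arm(delta_pos=[[0,0,0],[0,0,0],[0,0,0],[0,0,0],[0,0,0],[0,0,0],[0,0,0]], turn=[0,0,0,0,0,0,0], grip=1, newtons=4)

```text
time: 50.7
ee_pos: [0.5879, -0.1198, 0.0191]
eef_rot: [0.149, 0.989, 0.0, 0.0]
ft_force: [-0.5, 1.0, 1.2]
width: 0.0224
grip_force: 4.0
```

step_arm(delta_pos=[[0,0,0.4],[0,0,0.6],[0,0,0.8],[0,0,0.8],[0,0,0.8],[0,0,0.8],[0,0,0.8],[0,0,0.8],[0,0,0.8],[0,0,0.4],[0,0,0],[0,0,0]], turn=[0,0,0,0,0,0,0,0,0,0,0,0])

```text
time: 51.9
ee_pos: [0.5875, -0.1199, 0.1937]
eef_rot: [0.149, 0.989, 0.0, -0.0]
ft_force: [0.9, -1.0, -1.4]
width: 0.0217
grip_force: 4.2
```

Run:
```python
from h import *
snap('side','d23');snap('scene','s23')
cv2.imwrite('pics/v6.png',np.hstack([cv2.resize(cv2.imread('pics/s23.png')[100:300,200:400],(400,400)),cv2.resize(cv2.imread('pics/d23.png')[100:300,200:400],(400,400))]))
```

```text
(no output)
```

View pics/v6.png

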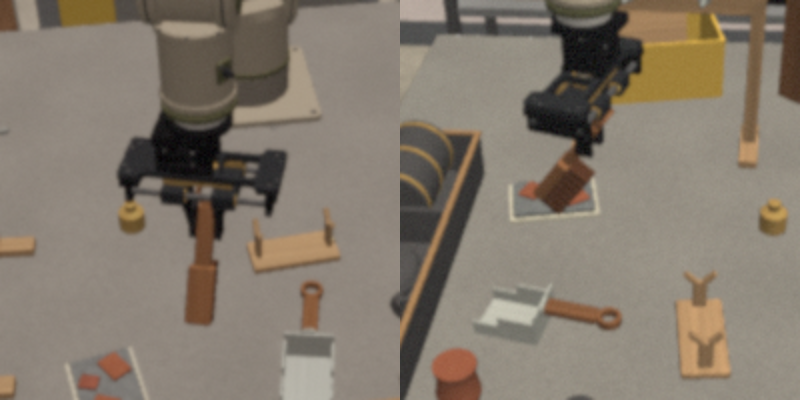

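step_arm(delta_pos=[[0,0,1],[0,0,1],[0,0,-1],[0,0,-1],[0,0,1],[0,0,1],[0,0,-1],[0,0,-1],[0,0,1],[0,0,1],[0,0,0],[0,0,0]], turn=[0,0,0,0,0,0,0,0,0,0,0,0], newtons=3)

```text
time: 53.2
ee_pos: [0.5877, -0.12, 0.2435]
eef_rot: [0.149, 0.989, 0.0, -0.0]
ft_force: [0.2, 0.8, -0.7]
width: 0.0217
grip_force: 3.3
```

```bash
cat > hang.py <<'E'
from h import *
import sys
# profile of held tool in TCP-plane: u = distance perpendicular to closing axis, v = along closing
s=read_state(); e=s['ee_pos']; q=s['eef_rot']; a=2*np.arctan2(q[1],q[0])-np.pi/2
cd=np.array([np.cos(a),np.sin(a)]); pd=np.array([np.sin(a),-np.cos(a)])
print('tcp',e.round(4),'closing',np.degrees(a).round(1),'+u dir',pd.round(3),'w',s['width'])
for n in('scene','side'):
    c=snap(n,n+sys.argv[1]); W=cloud(c); d=W[...,:2]-e[:2]; u=d@pd; v=d@cd; z=W[...,2]-(e[2]+.019)
    im=c['image'].astype(int); col=(im[...,0]>im[...,2]+20)|((im.min(-1)>120)&(z<-.04))
    for z0 in np.arange(-.14,.075,.02):
        m=(z>z0)&(z<z0+.02)&(abs(v)<.045)&(abs(u)<.13)&col&(W[...,2]>.02)
        if m.sum()>2: print(n,'dz',z0.round(3),m.sum(),'u',np.percentile(u[m],[3,50,97]).round(4),'v',np.percentile(v[m],[3,50,97]).round(4))
E
python3 hang.py 24
```

```text
tcp [ 0.5877 -0.12    0.2435] closing 72.9 +u dir [ 0.956 -0.295] w 0.021707910236806977
scene dz -0.14 3 u [0.0358 0.0359 0.0363] v [0.0133 0.0136 0.0136]
scene dz -0.12 27 u [0.0267 0.0719 0.0752] v [-0.0126  0.0127  0.0173]
scene dz -0.1 148 u [0.031  0.0676 0.0753] v [-0.0151  0.0027  0.0172]
scene dz -0.08 146 u [0.0124 0.0544 0.0648] v [-0.0145  0.0022  0.0172]
scene dz -0.06 160 u [0.0139 0.0412 0.0509] v [-0.0141  0.0033  0.0172]
scene dz -0.04 93 u [0.0175 0.0267 0.0354] v [-0.0096  0.0022  0.0116]
scene dz -0.02 101 u [0.0063 0.0138 0.0227] v [-0.0111  0.001   0.0127]
scene dz 0.0 96 u [-0.0094  0.0021  0.011 ] v [-0.0111 -0.0002  0.0137]
scene dz 0.02 32 u [-0.0217 -0.0081  0.0096] v [-0.0136 -0.0054  0.012 ]
scene dz 0.04 9 u [-0.019   0.0109  0.0379] v [-0.0142 -0.0048  0.0441]
scene dz 0.06 122 u [-0.022   0.0236  0.0367] v [-0.0389  0.0096  0.0444]
side dz -0.14 11 u [0.0337 0.0389 0.0449] v [0.0088 0.0115 0.0152]
side dz -0.12 89 u [0.0236 0.0444 0.0677] v [0.0098 0.0132 0.0181]
side dz -0.1 125 u [0.0128 0.0407 0.0677] v [0.0099 0.014  0.0194]
side dz -0.08 152 u [-0.0029  0.0227  0.054 ] v [-0.0059  0.0131  0.0192]
side dz -0.06 146 u [0.0025 0.0203 0.0396] v [-0.0112  0.0109  0.019 ]
side dz -0.04 35 u [0.0121 0.0198 0.0287] v [0.0065 0.0104 0.0134]
side dz -0.02 16 u [-0.0119 -0.0099  0.019 ] v [-0.0162  0.0082  0.0205]
side dz 0.0 22 u [-0.0177 -0.0128 -0.0092] v [-0.0164  0.0086  0.0123]
side dz 0.02 37 u [-0.0319 -0.0208 -0.0129] v [-0.0075  0.0147  0.0169]
side dz 0.04 35 u [-0.0386 -0.0332  0.0256] v [-0.0382 -0.0047  0.0439]
side dz 0.06 109 u [-0.0372 -0.0242  0.0182] v [-0.0345  0.0121  0.0443]
```

step_arm(delta_pos=[[0.95,-0.29,0],[0.95,-0.29,0],[-0.95,0.29,0],[-0.95,0.29,0],[0.95,-0.29,0],[0.95,-0.29,0],[-0.95,0.29,0],[-0.95,0.29,0],[0.95,-0.29,0],[0.95,-0.29,0],[-0.95,0.29,0],[-0.95,0.29,0]], turn=[0,0,0,0,0,0,0,0,0,0,0,0])

```text
time: 54.5
ee_pos: [0.5871, -0.12, 0.2411]
eef_rot: [0.149, 0.989, -0.001, -0.002]
ft_force: [-0.1, -0.4, -0.9]
width: 0.0218
grip_force: 3.0
```

step_arm(delta_pos=[[0,0,0],[0,0,0]], turn=[0,0])

```text
time: 54.7
ee_pos: [0.5875, -0.1196, 0.2435]
eef_rot: [0.149, 0.989, 0.0, -0.0]
ft_force: [0.4, -0.3, -1.5]
width: 0.0222
grip_force: 3.5
```

```bash
python3 hang.py 25 | grep -E "tcp|scene|dz -0.0|dz 0.02"
```

```text
tcp [ 0.5875 -0.1196  0.2435] closing 72.9 +u dir [ 0.956 -0.294] w 0.022198033004212827
scene dz -0.14 5 u [0.0113 0.0146 0.0177] v [0.013  0.0136 0.0142]
scene dz -0.12 100 u [0.0097 0.052  0.0571] v [-0.0158  0.0044  0.0175]
scene dz -0.1 123 u [0.008  0.0448 0.0523] v [-0.0137  0.002   0.0174]
scene dz -0.08 140 u [-0.0095  0.0354  0.0421] v [-0.0146  0.0035  0.0175]
scene dz -0.06 121 u [0.0079 0.0257 0.0341] v [-0.0135  0.003   0.0164]
scene dz -0.04 89 u [0.0072 0.0145 0.0225] v [-0.0099  0.0016  0.0113]
scene dz -0.02 81 u [0.0001 0.0061 0.0128] v [-0.0106  0.0004  0.0126]
scene dz 0.0 71 u [-0.0081 -0.003   0.009 ] v [-0.0096  0.0004  0.0131]
scene dz 0.02 29 u [-0.0207 -0.0101  0.0089] v [-0.0125 -0.0047  0.0114]
scene dz 0.04 9 u [-0.0296  0.015   0.0381] v [-0.014   0.0158  0.0446]
scene dz 0.06 121 u [-0.0223  0.0233  0.0382] v [-0.0399  0.0108  0.0444]
side dz -0.08 156 u [-0.0151  0.004   0.0354] v [-0.008   0.0127  0.0184]
side dz -0.06 117 u [-0.006   0.0104  0.0277] v [-0.0114  0.0095  0.0188]
side dz -0.04 34 u [0.0007 0.0095 0.019 ] v [-0.0042  0.0095  0.0135]
side dz -0.02 19 u [-0.0111 -0.0089 -0.0049] v [-0.0201 -0.0041  0.0108]
side dz 0.02 45 u [-0.0278 -0.0213 -0.0125] v [-0.0115  0.0133  0.0178]
```

step_arm(delta_pos=[[0.95,-0.29,0],[0.95,-0.29,0],[-0.95,0.29,0],[-0.95,0.29,0],[0.95,-0.29,0],[0.95,-0.29,0],[-0.95,0.29,0],[-0.95,0.29,0],[0.95,-0.29,0],[0.95,-0.29,0],[-0.95,0.29,0],[-0.95,0.29,0]], turn=[0,0,0,0,0,0,0,0,0,0,0,0])

```text
time: 56.0
ee_pos: [0.5881, -0.1204, 0.242]
eef_rot: [0.149, 0.989, -0.001, -0.001]
ft_force: [-0.2, 0.4, -0.8]
width: 0.0218
grip_force: 3.0
```

step_arm(delta_pos=[[0.95,-0.29,0],[0.95,-0.29,0],[-0.95,0.29,0],[-0.95,0.29,0],[0.95,-0.29,0],[0.95,-0.29,0],[-0.95,0.29,0],[-0.95,0.29,0],[0.95,-0.29,0],[0.95,-0.29,0],[-0.95,0.29,0],[-0.95,0.29,0]], turn=[0,0,0,0,0,0,0,0,0,0,0,0])

```text
time: 57.2
ee_pos: [0.5881, -0.1204, 0.242]
eef_rot: [0.149, 0.989, -0.001, -0.001]
ft_force: [-0.6, -0.3, 0.1]
width: 0.0218
grip_force: 3.0
```

step_arm(delta_pos=[[0,0,0],[0,0,0]], turn=[0,0])

```text
time: 57.4
ee_pos: [0.5882, -0.1198, 0.2442]
eef_rot: [0.149, 0.989, 0.0, 0.0]
ft_force: [1.2, -0.1, -1.1]
width: 0.022
grip_force: 3.0
```

```bash
python3 hang.py 26 | grep -E "tcp|scene|dz -0.0|dz 0.02"
```

```text
tcp [ 0.5882 -0.1198  0.2442] closing 72.9 +u dir [ 0.956 -0.294] w 0.02201452493362561
scene dz -0.14 78 u [-0.04    0.001   0.0041] v [-0.0142  0.0044  0.0179]
scene dz -0.12 93 u [-0.045  -0.0004  0.0034] v [-0.0143  0.0042  0.0179]
scene dz -0.1 95 u [-0.0459 -0.0016  0.0033] v [-0.014   0.0046  0.0176]
scene dz -0.08 120 u [-0.0425 -0.0041  0.0006] v [-0.0149  0.0075  0.0171]
scene dz -0.06 60 u [-0.0128 -0.006  -0.0029] v [-0.0086  0.0027  0.0119]
scene dz -0.04 49 u [-0.0107 -0.0065 -0.001 ] v [-0.0096 -0.0014  0.011 ]
scene dz -0.02 57 u [-0.0108 -0.0071  0.0104] v [-0.0091  0.      0.0183]
scene dz 0.0 54 u [-0.0213 -0.01    0.0078] v [-0.0099 -0.0026  0.0128]
scene dz 0.02 24 u [-0.0216 -0.0154  0.0092] v [-0.0119 -0.0024  0.0116]
scene dz 0.04 6 u [-0.0167  0.0206  0.0376] v [0.002  0.0163 0.0447]
scene dz 0.06 131 u [-0.0263  0.0229  0.0372] v [-0.0388  0.0123  0.0441]
side dz -0.08 200 u [-0.0486 -0.0301 -0.0059] v [-0.0133  0.011   0.0175]
side dz -0.06 49 u [-0.02   -0.0158 -0.008 ] v [-0.0014  0.0094  0.0145]
side dz -0.04 55 u [-0.0212 -0.0174 -0.0084] v [-0.0083  0.0087  0.0139]
side dz -0.02 58 u [-0.0218 -0.0174 -0.0049] v [-0.0064  0.0095  0.0168]
side dz 0.02 45 u [-0.0233 -0.0191 -0.0115] v [-0.0127  0.013   0.0167]
```

step_arm(delta_pos=[[0,0,0],[-0.2,-0.2,0],[-0.4,-0.4,0],[-0.5,-0.5,0],[-0.5,-0.55,0],[-0.5,-0.55,0],[-0.5,-0.55,0],[-0.5,-0.55,0],[-0.5,-0.55,0],[-0.5,-0.55,0],[-0.5,-0.6,0],[-0.5,-0.6,0]], turn=[0,-0.3,-0.6,-0.8,-0.8,-0.8,-0.8,-0.8,-0.8,-0.8,-0.8,-0.8], newtons=15)

```text
time: 58.7
ee_pos: [0.4594, -0.261, 0.2441]
eef_rot: [0.596, 0.803, 0.0, 0.0]
ft_force: [0.6, -0.1, -1.1]
width: 0.0212
grip_force: 15.0
```

step_arm(delta_pos=[[0,0,0],[0,0,0],[0,0,0],[0,0,0],[0,0,0],[0,0,0],[0,0,0]], turn=[-0.7,-0.7,-0.7,-0.5,-0.34,0,0])

```text
time: 59.4
ee_pos: [0.4601, -0.2603, 0.2441]
eef_rot: [0.726, 0.688, 0.0, 0.0]
ft_force: [-0.2, 0.3, 0.0]
width: 0.0215
grip_force: 15.0
```

```bash
python3 hang.py 27
python3 - <<'E'
import cv2,numpy as np
cv2.imwrite('pics/v7.png',np.hstack([cv2.resize(cv2.imread('pics/scene27.png')[100:250,150:300],(400,400)),cv2.resize(cv2.imread('pics/side27.png')[60:210,260:410],(400,400))]))
E
```

```text
tcp [ 0.4601 -0.2603  0.2441] closing -3.0 +u dir [-0.053 -0.999] w 0.021548721517289617
scene dz -0.14 95 u [-0.0467 -0.0229 -0.0015] v [0.0083 0.0141 0.0193]
scene dz -0.12 111 u [-0.0476 -0.0275 -0.0036] v [0.001  0.0139 0.0209]
scene dz -0.1 101 u [-0.0469 -0.0239 -0.0027] v [0.0093 0.0142 0.0199]
scene dz -0.08 165 u [-0.0492 -0.0285 -0.0053] v [-0.0097  0.0113  0.0181]
scene dz -0.06 39 u [-0.0205 -0.0148 -0.0062] v [-0.0021  0.0101  0.0138]
scene dz -0.04 28 u [-0.0205 -0.0152 -0.0088] v [0.0076 0.0108 0.0143]
scene dz -0.02 23 u [-0.0217 -0.0159 -0.011 ] v [0.0083 0.0122 0.0182]
scene dz 0.06 43 u [-0.0368 -0.0248  0.0344] v [-0.0169 -0.0116  0.0411]
side dz -0.14 66 u [-0.0495 -0.0448 -0.0143] v [-0.0151 -0.001   0.0128]
side dz -0.12 79 u [-0.0505 -0.0452 -0.015 ] v [-0.0149 -0.0007  0.0155]
side dz -0.1 74 u [-0.0509 -0.0451 -0.0145] v [-0.0166 -0.0028  0.0158]
side dz -0.08 138 u [-0.0515 -0.0353 -0.0106] v [-0.0158 -0.0005  0.0161]
side dz -0.06 51 u [-0.0242 -0.019  -0.0155] v [-0.0101  0.0002  0.0088]
side dz -0.04 52 u [-0.0231 -0.0203 -0.0155] v [-0.0096 -0.0003  0.0092]
side dz -0.02 75 u [-0.0242 -0.0203 -0.0068] v [-0.0188 -0.001   0.0183]
side dz 0.0 96 u [-0.0251 -0.0193  0.0933] v [-0.0205 -0.0008  0.0191]
side dz 0.02 84 u [-0.0258 -0.0185  0.0122] v [-0.0249 -0.0011  0.0244]
side dz 0.04 21 u [-0.0406 -0.0193  0.012 ] v [-0.0355  0.0056  0.0407]
side dz 0.06 105 u [-0.0391 -0.0248  0.0154] v [-0.044   0.0064  0.0425]
```

View pics/v7.png

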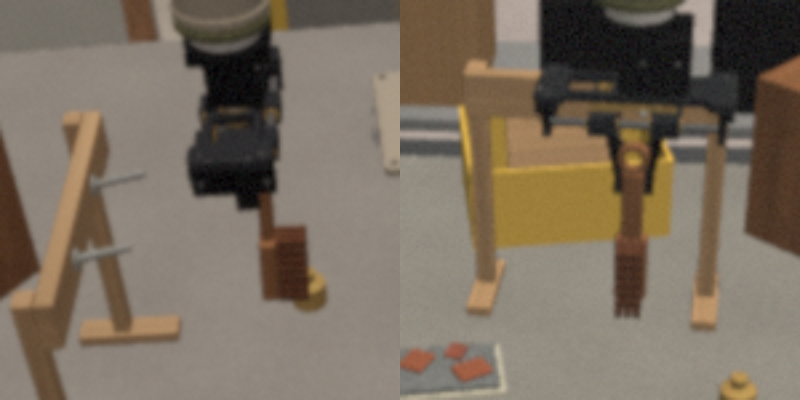

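Run:
```python
from h import *
c=load('side27'); e=np.array([.4601,-.2603,.2441]); a=np.radians(-3)
# ray to plane y=-.2408
V=np.linalg.inv(c['view']); K=c['mtx']
def ray(u,v,yp):
    d=V[:3,:3]@np.array([(u-K[0,2])/K[0,0],-(v-K[1,2])/K[1,1],-1]); o=V[:3,3]; t=(yp-o[1])/d[1]; return o+t*d
print('eye',ray(347.75,119.25,-.2408).round(4))
W=cloud(c); im=c['image'].astype(int)
for r in range(108,136):
    s=''.join('#' if (im[r,x,0]>im[r,x,1]*1.35 and im[r,x,0]>60 and im[r,x,1]<105) else ('y' if im[r,x,0]>150 else '.') for x in range(328,368))
    print(r,s,ray(348,r,-.2408)[2].round(4))
print(ray(328,120,-.2408)[0],ray(367,120,-.2408)[0])
# peg px
s=load('side27')
for p in((.455,-.355,.279),(.565,-.3605,.279)): print(proj(c,p))
```

```text
eye [ 0.4591 -0.2408  0.2866]
108 ........................................ 0.3183
109 y...............yy...................... 0.3155
110 yy..............yyyyy................... 0.3127
111 yy..............yyyyy................... 0.3099
112 yyyyyyyy.........yyyy................yyy 0.3071
113 yyyyyyyyy.............#........yyyyyyyyy 0.3043
114 yyyyyyyy.......##########.....yyy....... 0.3015
115 .yyyyyyyy......###########.....yy....... 0.2987
116 yyyyyyyyy.....####...#####.....yy....... 0.2959
117 yyyyyyyyy.....##.......###.....yyy...... 0.293
118 yyyyyyyyy.....##..yy...###.....yyy...... 0.2902
119 y.yyyyyyyy.....#.yyyyy..##....yyyyy..... 0.2873
120 yyyyyyyyyyy...##.yyyyy.###...yyyyyy..... 0.2845
121 yyyyyyyyyyy...###yyyyy..##...yyyyy...... 0.2816
122 yyyyyyyyyyy...####yy.####....yyyyy...... 0.2787
123 yyyyyyyyyyy....#########.....yyyyyy..... 0.2759
124 yyyyyyyyyyy....########......yyyyyy..... 0.273
125 yyyyyyyyyyy....#########.....yyyyy...... 0.2701
126 yyyyyyyyyyy....#########.....yyyyyy..... 0.2672
127 yyyyyyyyyyy....#########.....yyyyy...... 0.2643
128 yyyyyyyyyyy....#########....yyyyyy...... 0.2613
129 yyyyyyyyyyy....########.....yyyyyyy..... 0.2584
130 yyyyyyyyyyy....########.....yyyyyy...... 0.2555
131 yyyyyyyyyyy....########.....yyyyyy...... 0.2525
132 yyyyyyyyyyy.....#######.....yyyyyyy..... 0.2496
133 yyyyyyyyyyyy....#######.....yyyyyyy..... 0.2466
134 yyyyyyyyyyyyyy.########..yyyyyyyyy...... 0.2436
135 yyyyyyyyyyyyyy..#######.yyyyyyyyyy...... 0.2407
0.5101055674225018 0.4096652432210566
(np.float64(350.03109517560074), np.float64(102.90154595588685))
(np.float64(310.7884372640839), np.float64(101.08214259600922))
```

step_arm(delta_pos=[[-0.1,-0.5,-0.1],[-0.1,-0.7,-0.1],[0,-0.8,0],[0,-0.8,0],[0,-0.7,0],[0,-0.4,0],[0,0,0],[0,0,0]], turn=[0,0,0,0,0,0,0,0])

```text
time: 60.3
ee_pos: [0.4554, -0.3569, 0.2389]
eef_rot: [0.726, 0.688, 0.0, -0.0]
ft_force: [-0.3, -1.1, -0.5]
width: 0.0208
grip_force: 15.0
```

Run:
```python
from h import *
s=read_state()['ee_pos']; print(s)
c=snap('scene','s28');d=snap('side','d28')
e=s+np.array([.0003,.0145,.040])
for nm,p in(('eye',e),('tip1',(.455,-.355,.279)),('tip2',(.565,-.3605,.279))): print(nm,np.round(proj(c,p),1),np.round(proj(d,p),1))
cv2.imwrite('pics/v8.png',np.hstack([cv2.resize(cv2.imread('pics/s28.png')[130:230,160:260],(400,400),interpolation=cv2.INTER_CUBIC),cv2.resize(cv2.imread('pics/d28.png')[70:170,290:390],(400,400),interpolation=cv2.INTER_CUBIC)]))
```

```text
[ 0.45539087 -0.35692888  0.23894339]
eye [208.7 164.8] [349.7 104.9]
tip1 [203.6 165.1] [350.  102.9]
tip2 [198.6 192.8] [310.8 101.1]
```

View pics/v8.png

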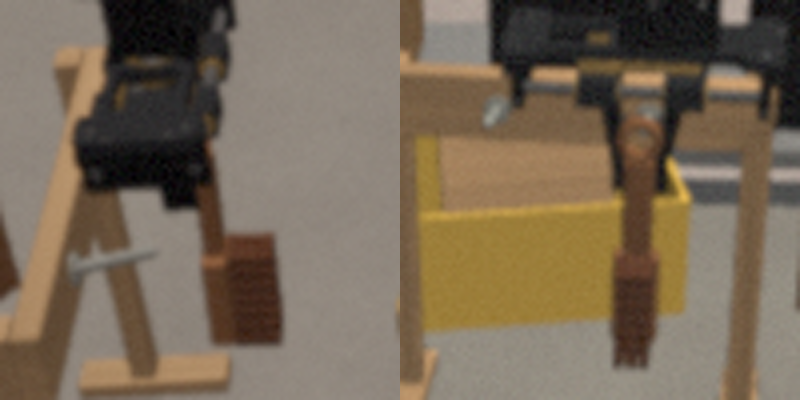

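Run:
```python
from h import *
d=load('d28'); im=d['image'].astype(int)
for p in((.5625,-.411,.268),(.564,-.3855,.2735),(.565,-.3605,.279),(.4525,-.406,.268),(.455,-.355,.279)): print(p,np.round(proj(d,p),1))
def show(d,r0,r1,c0,c1):
    im=d['image'].astype(int); W=cloud(d)
    for r in range(r0,r1):
        print(r,''.join('G' if abs(im[r,x,0]-im[r,x,2])<30 and im[r,x].mean()>85 else ('.' if im[r,x].mean()<60 else 'b') for x in range(c0,c1)))
print('d28 303..'); show(d,88,106,303,325)
print('d28 peg1 335..'); show(d,88,112,335,366)
d0=load('d0'); print('d0 303'); show(d0,88,106,303,325); print('d0 343'); show(d0,88,108,340,362)
W=cloud(d0)
for (r0,r1,c0,c1) in((90,104,305,322),(90,106,344,358)):
    m=np.zeros(W.shape[:2],bool); m[r0:r1,c0:c1]=True; m&=(abs(d0['image'].astype(int)[...,0]-d0['image'].astype(int)[...,2])<30)&(d0['image'].mean(-1)>85)&(W[...,2]>.24)&(W[...,1]>-.41)
    P=W[m]; print(len(P),P.min(0).round(4),P.max(0).round(4)); print(P[np.argsort(-P[:,1])][:6].round(4))
```

```text
(0.5625, -0.411, 0.268) [313.2  97.2]
(0.564, -0.3855, 0.2735) [311.9  99.1]
(0.565, -0.3605, 0.279) [310.8 101.1]
(0.4525, -0.406, 0.268) [351.1  98.8]
(0.455, -0.355, 0.279) [350.  102.9]
d28 303..
88 bbbbbbbbbbbbbb.....bbb
89 bbbbbbbbbbbbbbb....bbb
90 bbbbbbbbbbbbbbb...bbGb
91 bbbbbbbbbbbbbbb...bbbb
92 bbbbbbbbbbbbbbb....bbb
93 bbbbbbbbbbbbbbb....bbb
94 bbbbbbbbbGGGGbb...bbbb
95 bbbbbbbbGGGGGGb...bbbb
96 bbbbbbbbGGGGGGbb..bbbb
97 bbbbbbbbGGGGGGbbbbbbbb
98 bbbbbbbbGGGGGGbbbbbbbb
99 bbbbbbbbGGGGGGbbbbbbbb
100 bbbbbbbbGGGGGbbbbbbbbb
101 bbbbbbbbGGGbbbbbbbbbbb
102 bbbbbbbbbbbbbbbbbbbbbb
103 bbbbbbbbbbbbbbbbbbbbbb
104 bbbbbbbbbbbbbbbbbbbbbb
105 bbbbbbbbbbbbbbbbbbbbbb
d28 peg1 335..
88 bbbbbbbbbbbbbbbbbbbbbbbbbbbbbb.
89 .........bbbbbbbbbbbbbb........
90 .........bbbbbbbbbbbbb.........
91 .........bGbbbbbbbbbbb........b
92 .........bGGGGGGGGGGGb.........
93 .........bbbbbbbbbbbb..........
94 .........bbbbbbbbbbbb..........
95 ..........bbbbbbbbbbb..........
96 b.........bbbbbGGGGbb..........
97 bbbbb.....bbbbGGGGGGb..........
98 bbbbbb....bbbbbGGGGGb.....bbbbb
99 bbbbbb.....bbbbbbbGGb..
[... 1192 characters left out ...]
bbbbbbbbbGGGGGGGbbbbbb
99 bbbbbbbbbGGGGGGGbbbbbb
100 bbbbbbbbbGGGGGGbbbbbbb
101 bbbbbbbbbGGGGGGbbbbbbb
102 bbbbbbbbbGGGGGbbbbbbbb
103 bbbbbbbbbbGGbbbbbbbbbb
104 bbbbbbbbbbbbbbbbbbbbbb
105 bbbbbbbbbbbbbbbbbbbbbb
106 bbbbbbbbbbbbbbbbbbbbbb
107 bbbbbbbbbbbbbbbbbbbGGG
36 [ 0.551  -0.41    0.2577] [ 0.5686 -0.3601  0.2846]
[[ 0.5644 -0.3601  0.2795]
 [ 0.5616 -0.3611  0.2821]
 [ 0.5645 -0.362   0.2816]
 [ 0.5617 -0.3621  0.2786]
 [ 0.5616 -0.3621  0.2846]
 [ 0.5648 -0.3655  0.283 ]]
43 [ 0.4412 -0.4082  0.2578] [ 0.4587 -0.3494  0.2843]
[[ 0.4552 -0.3494  0.2843]
 [ 0.4523 -0.3526  0.2799]
 [ 0.4525 -0.3562  0.2842]
 [ 0.4551 -0.3569  0.2778]
 [ 0.4524 -0.358   0.2804]
 [ 0.4553 -0.3595  0.2826]]
```

step_arm(delta_pos=[[-0.1,0,0.08],[0,-0.2,0],[-0.01,-0.2,0],[-0.01,-0.2,0],[-0.01,-0.2,0],[-0.01,-0.2,0],[0,0,0]], turn=[0,0,0,0,0,0,0])

```text
time: 61.1
ee_pos: [0.4515, -0.3828, 0.2403]
eef_rot: [0.726, 0.688, -0.0, -0.0]
ft_force: [1.5, -2.2, -8.2]
width: 0.0212
grip_force: 15.0
```

Run:
```python
from h import *
s=read_state(); print(s['ee_pos'],s['ft_force'],s['torque'])
c=snap('scene','s29');d=snap('side','d29')
cv2.imwrite('pics/v9.png',np.hstack([cv2.resize(cv2.imread('pics/s29.png')[130:230,160:260],(400,400),interpolation=cv2.INTER_CUBIC),cv2.resize(cv2.imread('pics/d29.png')[85:125,330:370],(400,400),interpolation=cv2.INTER_CUBIC)]))
```

```text
[ 0.45151539 -0.38282873  0.24026694] [ 1.50598471 -2.23291425 -8.15464419] [-0.5510163  -0.22248006  0.03398707]
```

View pics/v9.png

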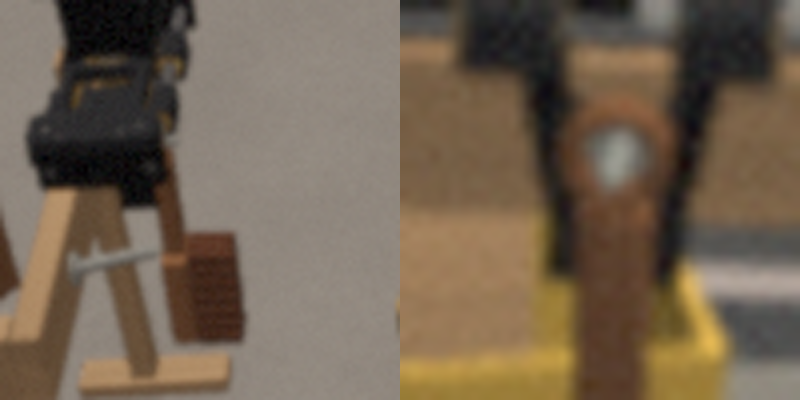

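step_arm(delta_pos=[[0,0,-0.12],[0,0,-0.12],[0,-0.15,-0.05],[0,-0.15,-0.05],[0,0,0]], turn=[0,0,0,0,0])

```text
time: 61.7
ee_pos: [0.4516, -0.3906, 0.2326]
eef_rot: [0.726, 0.688, -0.0, 0.0]
ft_force: [-0.2, -0.3, -2.0]
width: 0.0215
grip_force: 15.0
```

step_arm(delta_pos=[[0,0,-0.1],[0,0,0],[0,0,0]], turn=[0,0,0])

```text
time: 62.0
ee_pos: [0.4519, -0.3898, 0.23]
eef_rot: [0.726, 0.688, 0.0, -0.0]
ft_force: [-0.1, -0.3, -0.7]
width: 0.0213
grip_force: 15.0
```

step_arm(delta_pos=[[0,0,0],[0,0,0],[0,0,0],[0,0,0],[0,0,0],[0,0,0],[0,0,0]], turn=[0,0,0,0,0,0,0], grip=0.4)

```text
time: 62.7
ee_pos: [0.4518, -0.3899, 0.2301]
eef_rot: [0.726, 0.688, 0.0, 0.0]
ft_force: [-0.3, 0.3, -0.3]
width: 0.0514
grip_force: 0.0
```

step_arm(delta_pos=[[0,0.3,0],[0,0.5,0],[0,0.8,0],[0,0.8,0],[0,0.8,0],[0,0.8,0],[0,0.8,0],[0,0,0]], turn=[0,0,0,0,0,0,0,0])

```text
time: 63.5
ee_pos: [0.4525, -0.2668, 0.23]
eef_rot: [0.724, 0.69, 0.001, -0.0]
ft_force: [-0.5, -0.1, -0.0]
width: 0.0522
grip_force: 0.0
```

Run:
```python
from h import *
s=read_state(); print(s['ee_pos'],s['ft_force'])
c=snap('scene','s30');d=snap('side','d30')
cv2.imwrite('pics/v10.png',np.hstack([cv2.resize(cv2.imread('pics/s30.png')[120:270,140:290],(400,400),interpolation=cv2.INTER_CUBIC),cv2.resize(cv2.imread('pics/d30.png')[70:190,290:410],(400,400),interpolation=cv2.INTER_CUBIC)]))
```

```text
[ 0.45248034 -0.26682607  0.23000718] [-0.5367063  -0.08388429 -0.00983356]
```

View pics/v10.png

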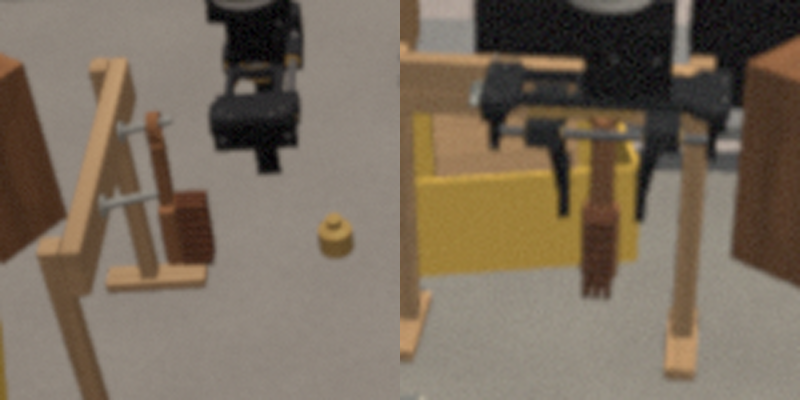

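Run:
```python
from h import *
W=cloud(load('w22')).reshape(-1,3)
P=W[(W[:,0]>.5)&(W[:,0]<.62)&(W[:,1]>-.02)&(W[:,1]<.06)&(W[:,2]>.033)&(W[:,2]<.06)]
for i in np.arange(.535,.615,.01):
    q=P[(P[:,0]>i)&(P[:,0]<i+.01)]
    if len(q)>3: print(i.round(3),len(q),np.percentile(q[:,1],[2,98]).round(4),q[:,1].mean().round(4),np.median(q[:,2]).round(3))
print('xmin',np.percentile(P[:,0],.5))
for n in('scene','side'):
    W=cloud(load({'scene':'s30','side':'d30'}[n])).reshape(-1,3)
    P=W[(W[:,0]>.5)&(W[:,0]<.62)&(W[:,1]>-.02)&(W[:,1]<.06)&(W[:,2]>.033)&(W[:,2]<.06)]
    q=P[(P[:,0]>.58)&(P[:,0]<.6)];print(n,q.mean(0).round(4),np.percentile(P[:,0],.5).round(4))
```

```text
0.535 85 [0.0095 0.031 ] 0.0195 0.043
0.545 128 [0.0055 0.0357] 0.02 0.043
0.555 134 [0.0056 0.0351] 0.0208 0.043
0.565 159 [0.006  0.0293] 0.0163 0.043
0.575 158 [0.0038 0.0251] 0.0135 0.044
0.585 153 [0.0022 0.0231] 0.0116 0.044
0.595 143 [-0.0004  0.0207] 0.0096 0.044
0.605 145 [-0.0024  0.0185] 0.0074 0.044
xmin 0.5397324331661429
scene [0.5914 0.0123 0.0445] 0.5368
side [0.5901 0.0173 0.0436] 0.5385
```

step_arm(delta_pos=[[0,0.9,0],[0.2,0.9,0],[0.5,0.95,0],[0.5,0.95,0],[0.5,0.95,0],[0.5,0.95,0],[0.5,0.95,0],[0.5,0.95,0],[0.5,0.95,0],[0.5,0.95,0],[0.5,0.95,0],[0.5,0.95,0]], turn=[0.9,0.9,0.9,0.9,0.9,0.9,0.9,0.9,0.9,0.9,0.9,0.9])

```text
time: 64.8
ee_pos: [0.5826, 0.0124, 0.2299]
eef_rot: [0.162, 0.987, -0.0, 0.0]
ft_force: [1.0, 0.6, 0.4]
width: 0.0523
grip_force: 0.0
```

step_arm(delta_pos=[[0,0,0],[0,0,0],[0,0,0]], turn=[0.9,0,0])

```text
time: 65.1
ee_pos: [0.5819, 0.011, 0.23]
eef_rot: [0.112, 0.994, -0.0, -0.0]
ft_force: [0.4, -0.3, 0.9]
width: 0.0524
grip_force: 0.0
```

step_arm(delta_pos=[[0.34,0.1,-0.7],[0,0,-1],[0,0,-1],[0,0,-1],[0,0,-1],[0,0,-1],[0,0,-1],[0,0,-0.9],[0,0,-0.8],[0,0,0],[0,0,0]], turn=[0,0,0,0,0,0,0,0,0,0,0])

```text
time: 66.2
ee_pos: [0.5905, 0.0141, 0.0206]
eef_rot: [0.111, 0.994, -0.0, 0.0]
ft_force: [0.2, 0.3, 0.4]
width: 0.0522
grip_force: 0.0
```

step_arm(delta_pos=[[0,0,0],[0,0,0],[0,0,0],[0,0,0],[0,0,0],[0,0,0],[0,0,0],[0,0,0]], turn=[0,0,0,0,0,0,0,0], grip=1, newtons=3)

```text
time: 67.0
ee_pos: [0.5903, 0.0151, 0.0201]
eef_rot: [0.11, 0.994, 0.0, -0.0]
ft_force: [-0.6, 0.5, 1.2]
width: 0.0219
grip_force: 3.0
```

step_arm(delta_pos=[[0,0,0.4],[0,0,0.6],[0,0,0.8],[0,0,0.8],[0,0,0.8],[0,0,0.8],[0,0,0.9],[0,0,0.9],[0,0,0.9],[0,0,0.9],[0,0,0.9],[0,0,0.3]], turn=[0,0,0,0,0,0,0,0,0,0,0,0])

```text
time: 68.2
ee_pos: [0.5912, 0.0148, 0.2486]
eef_rot: [0.11, 0.994, 0.001, 0.002]
ft_force: [-0.6, 0.0, -2.3]
width: 0.0219
grip_force: 3.4
```

step_arm(delta_pos=[[0,0,0],[0,0,0]], turn=[0,0])

```text
time: 68.4
ee_pos: [0.5899, 0.0151, 0.2443]
eef_rot: [0.11, 0.994, -0.0, -0.0]
ft_force: [-0.2, -0.3, -1.4]
width: 0.0218
grip_force: 3.4
```

```bash
sed -i 's/abs(v)<.045/abs(v)<.038/' hang.py; python3 hang.py 31
```

```text
tcp [0.5899 0.0151 0.2443] closing 77.4 +u dir [ 0.976 -0.218] w 0.021817517554282705
scene dz -0.14 150 u [0.035  0.0422 0.0477] v [-0.0284  0.0002  0.0289]
scene dz -0.12 268 u [0.0213 0.0315 0.0529] v [-0.0302  0.0009  0.0313]
scene dz -0.1 239 u [0.0071 0.0167 0.0474] v [-0.0283  0.0017  0.0296]
scene dz -0.08 129 u [-0.0023  0.0074  0.0437] v [-0.0317 -0.0015  0.0316]
scene dz -0.06 68 u [0.0098 0.0294 0.0363] v [-0.0324  0.0132  0.0331]
scene dz -0.04 76 u [0.0193 0.0267 0.0331] v [-0.009   0.0008  0.0106]
scene dz -0.02 102 u [0.0021 0.0125 0.0224] v [-0.0101  0.001   0.0116]
scene dz 0.0 99 u [-0.0092 -0.0001  0.009 ] v [-0.0106  0.0008  0.013 ]
scene dz 0.02 54 u [-0.0241 -0.0117  0.011 ] v [-0.0118  0.0022  0.0129]
scene dz 0.04 6 u [-0.0228 -0.0197 -0.0169] v [-0.003   0.0005  0.0061]
scene dz 0.06 85 u [-0.0205  0.0239  0.0346] v [-0.0337  0.0071  0.0361]
side dz -0.12 3 u [0.0449 0.0463 0.0507] v [0.0304 0.0317 0.0342]
side dz -0.08 82 u [-0.003   0.0003  0.0353] v [-0.03    0.008   0.0339]
side dz -0.06 234 u [0.0033 0.0153 0.0337] v [-0.0251  0.0126  0.0329]
side dz -0.04 49 u [0.0134 0.0224 0.0346] v [0.0019 0.0104 0.0158]
side dz -0.02 13 u [-0.01    0.0098  0.0175] v [-0.0147  0.01    0.0202]
side dz 0.0 15 u [-0.0176 -0.0132 -0.0102] v [0.0072 0.01   0.0131]
side dz 0.02 49 u [-0.0326 -0.0246 -0.0145] v [-0.0029  0.014   0.0175]
side dz 0.04 11 u [-0.0381 -0.0312  0.0124] v [-0.0162 -0.0142  0.0359]
side dz 0.06 102 u [-0.0357 -0.0231  0.0184] v [-0.0319 -0.0048  0.0369]
```

step_arm(delta_pos=[[0.97,-0.21,0],[0.97,-0.21,0],[-0.97,0.21,0],[-0.97,0.21,0],[0.97,-0.21,0],[0.97,-0.21,0],[-0.97,0.21,0],[-0.97,0.21,0],[0.97,-0.21,0],[0.97,-0.21,0],[-0.97,0.21,0],[-0.97,0.21,0]], turn=[0,0,0,0,0,0,0,0,0,0,0,0])

```text
time: 69.7
ee_pos: [0.5898, 0.0146, 0.2424]
eef_rot: [0.11, 0.994, -0.002, -0.002]
ft_force: [0.2, 0.4, -1.0]
width: 0.0222
grip_force: 3.0
```

step_arm(delta_pos=[[0,0,0],[0,0,0]], turn=[0,0])

```text
time: 69.9
ee_pos: [0.59, 0.0153, 0.2446]
eef_rot: [0.109, 0.994, 0.0, -0.0]
ft_force: [-0.6, 0.6, -1.4]
width: 0.0218
grip_force: 3.0
```

```bash
python3 hang.py 32 | grep -E "tcp|scene"
```

```text
tcp [0.59   0.0153 0.2446] closing 77.4 +u dir [ 0.976 -0.217] w 0.021774927827028733
scene dz -0.14 5 u [-0.0002  0.0019  0.0036] v [-0.0316 -0.0315 -0.0313]
scene dz -0.12 4 u [0.002  0.0097 0.0145] v [-0.0315 -0.0312 -0.0309]
scene dz -0.1 5 u [0.0035 0.0055 0.01  ] v [-0.0317 -0.0315 -0.0312]
scene dz -0.08 121 u [-0.0318 -0.0131  0.0072] v [-0.0311 -0.012   0.032 ]
scene dz -0.06 88 u [0.0014 0.0066 0.013 ] v [-0.0291  0.0002  0.0299]
scene dz -0.04 65 u [-0.0028  0.0022  0.0057] v [-0.0104 -0.0002  0.0094]
scene dz -0.02 72 u [-0.0074 -0.003   0.008 ] v [-0.0106 -0.0001  0.0113]
scene dz 0.0 80 u [-0.0174 -0.0088  0.0087] v [-0.0103  0.0005  0.0127]
scene dz 0.02 35 u [-0.0267 -0.0173  0.0108] v [-0.0106  0.0013  0.0125]
scene dz 0.06 79 u [-0.0201  0.0235  0.0338] v [-0.034   0.0045  0.0359]
```

step_arm(delta_pos=[[0,0,0],[0,-0.3,0],[-0.07,-0.6,0],[-0.08,-0.8,0],[-0.08,-0.9,0],[-0.08,-0.9,0],[-0.08,-0.9,0],[-0.08,-0.9,0],[-0.08,-0.9,0],[-0.08,-0.9,0],[-0.08,-0.9,0],[-0.08,-0.9,0]], turn=[0,-0.3,-0.6,-0.8,-0.9,-0.9,-0.9,-0.9,-0.9,-0.9,-0.9,-0.9], newtons=15)

```text
time: 71.2
ee_pos: [0.5703, -0.2092, 0.2452]
eef_rot: [0.603, 0.798, -0.0, 0.0]
ft_force: [-0.1, 0.6, -1.9]
width: 0.0216
grip_force: 15.0
```

step_arm(delta_pos=[[-0.08,-0.9,0],[-0.08,-0.8,0],[-0.08,-0.5,0],[-0.05,-0.3,0],[0,0,0],[0,0,0]], turn=[-0.9,-0.9,-0.7,-0.3,0,0])

```text
time: 71.8
ee_pos: [0.5635, -0.2695, 0.245]
eef_rot: [0.725, 0.689, 0.0, -0.0]
ft_force: [-0.3, -0.6, -1.2]
width: 0.0216
grip_force: 15.0
```

```bash
python3 hang.py 33
python3 - <<'E'
from h import *
s=read_state()['ee_pos']; d=load('side33'); im=d['image'].astype(int)
yp=s[1]+.019
V=np.linalg.inv(d['view']); K=d['mtx']
def ray(u,v,yp):
    q=V[:3,:3]@np.array([(u-K[0,2])/K[0,0],-(v-K[1,2])/K[1,1],-1]); o=V[:3,3]; t=(yp-o[1])/q[1]; return o+t*q
u0,v0=proj(d,(s[0],yp,s[2]+.045)); u0,v0=int(u0),int(v0); print(u0,v0)
for r in range(v0-14,v0+16):
    print(r,''.join('#' if (im[r,x,0]>im[r,x,1]*1.35 and im[r,x,0]>60 and im[r,x,1]<105) else ('y' if im[r,x].mean()>110 else '.') for x in range(u0-20,u0+21)),ray(u0,r,yp)[[0,2]].round(4))
E
```

```text
tcp [ 0.5635 -0.2695  0.245 ] closing -2.9 +u dir [-0.051 -0.999] w 0.021625391947582288
scene dz -0.08 242 u [-0.0331 -0.0177  0.0063] v [-0.0299  0.0078  0.0324]
scene dz -0.06 72 u [-0.0086  0.0034  0.0125] v [-0.007   0.0105  0.0315]
scene dz -0.04 27 u [-0.0131 -0.0055  0.0025] v [0.0058 0.0098 0.0148]
scene dz -0.02 10 u [-0.0146 -0.0114 -0.0037] v [0.0095 0.015  0.023 ]
scene dz 0.06 40 u [-0.0369 -0.0234  0.0349] v [-0.0176 -0.0136  0.0341]
side dz -0.14 3 u [-0.0212 -0.0198 -0.019 ] v [0.032  0.0324 0.0327]
side dz -0.12 5 u [-0.0269 -0.0222 -0.0212] v [0.0304 0.0313 0.0317]
side dz -0.1 7 u [-0.0316  0.0032  0.0065] v [-0.0326 -0.0323  0.033 ]
side dz -0.08 252 u [-0.0347 -0.0188  0.0063] v [-0.0317 -0.0013  0.0315]
side dz -0.06 79 u [-0.0114 -0.0051  0.0095] v [-0.0305  0.0007  0.0295]
side dz -0.04 50 u [-0.0155 -0.0111 -0.0063] v [-0.0102 -0.0019  0.0088]
side dz -0.02 68 u [-0.0213 -0.014   0.0045] v [-0.0194 -0.0009  0.0189]
side dz 0.0 87 u [-0.0258 -0.0189  0.0427] v [-0.0175  0.0024  0.021 ]
side dz 0.02 89 u [-0.0293 -0.0213  0.0027] v [-0.0244 -0.003   0.0258]
si
[... 1306 characters left out ...]
yyyy [0.5656 0.2795]
120 ........yyyy....#########......yyyyyyyyyy [0.5657 0.2766]
121 ........yyyyy....#########....yyyyyyyyyyy [0.5657 0.2737]
122 ........yyyyy....#########....yyyyyyyyyyy [0.5658 0.2707]
123 ........yyyyyy...#########....yyyyyyyyyyy [0.5658 0.2678]
124 .......yyyyyyy...#########.....yyyyyyyyyy [0.5659 0.2649]
125 ........yyyyyy...########......y.yyyyyyyy [0.566  0.2619]
126 ........yyyyy....########......yyyyyyyyyy [0.566 0.259]
127 .........yyyy.....########.....yyyyyyyyyy [0.5661 0.256 ]
128 .........yyyy.....#######......yyyyyyyyyy [0.5662 0.253 ]
129 .........yyyyy.....#######....yyyyyyyyyyy [0.5662 0.2501]
130 .........yyyyyy...#######.....yyyyyyyyyyy [0.5663 0.2471]
```

step_arm(delta_pos=[[-0.06,-0.5,-0.1],[0,-0.7,-0.08],[0,-0.8,0],[0,-0.8,0],[0,-0.7,0],[0,-0.5,0],[0,0,0],[0,0,0]], turn=[0,0,0,0,0,0,0,0])

```text
time: 72.7
ee_pos: [0.5619, -0.3697, 0.2404]
eef_rot: [0.726, 0.688, 0.0, -0.0]
ft_force: [0.0, -0.6, -1.0]
width: 0.0222
grip_force: 15.0
```

```bash
cat > ring.py <<'E'
from h import *
import sys
s=read_state(); print(s['ee_pos'].round(4),s['ft_force'].round(1)); s=s['ee_pos']; d=snap('side','side'+sys.argv[1]); im=d['image'].astype(int)
yp=s[1]+.0235
u0,v0=proj(d,(s[0],yp,s[2]+.04)); u0,v0=int(u0),int(v0); print('eye est px',np.round(proj(d,(s[0]+.0005,s[1]+.0175,s[2]+.0375)),1),'c0',u0-12,'tip',np.round(proj(d,(.562,-.3605,.278)),1))
for r in range(v0-9,v0+12):
    print(r,''.join('#' if (im[r,x,0]>im[r,x,1]*1.35 and im[r,x,0]>60 and im[r,x,1]<105) else ('G' if abs(im[r,x,0]-im[r,x,2])<30 and im[r,x].mean()>80 else ('b' if im[r,x].mean()>70 else '.')) for x in range(u0-12,u0+14)))
E
python3 ring.py 34
```

```text
[ 0.5619 -0.3697  0.2404] [ 0.  -0.6 -1. ]
eye est px [311.5 102.7] c0 299 tip [311.9 101.4]
93 .........bbbbbbbbb........
94 bbb......bbbbGGGGG........
95 bbb.......bbGGGGGG......bb
96 bbb.......#bbbGGGG.....bbb
97 bbbb.....###bbbbGb.....bbb
98 bbbb....#######b#b.....bbb
99 bbbb....###########....bbb
100 bbbb...####bbb#####...bbbb
101 bbbbb..#.#bbbbb####...bbbb
102 bbbbb..###bbbbb###....bbbb
103 bbbbb..####bbbbb###...bbbb
104 bbbbbb..##########...bbbbb
105 bbbbbb..##########...bbbbb
106 bbbbbbb..#########...bbbbb
107 bbbbbbb..#########...bbbbb
108 bbbbbbb...########...bbbbb
109 bbbbbbb..########....bbbbb
110 bbbbbbb...####.##....bbbbb
111 bbbbbbb...#######....bbbbb
112 bbbbbbb...#######....bbbbb
113 bbbbbbb...#######...bbbbbb
```

step_arm(delta_pos=[[-0.04,0,0],[0,-0.2,0],[-0.01,-0.2,-0.03],[-0.01,-0.2,-0.04],[0,0,0]], turn=[0,0,0,0,0])

```text
time: 73.25
ee_pos: [0.5598, -0.386, 0.2386]
eef_rot: [0.726, 0.688, -0.0, -0.0]
ft_force: [0.1, -1.0, -2.6]
width: 0.0215
grip_force: 15.0
```

```bash
python3 ring.py 35
```

```text
[ 0.5598 -0.386   0.2386] [ 0.1 -1.  -2.6]
eye est px [312.7 100.9] c0 300 tip [311.9 101.4]
91 .........bbbbbbbbb........
92 bbb......bbbbbbbbb........
93 bbbb......bbbbbbbb......bb
94 bbbb.......bbbbbbb......bb
95 bbbb.....#b#bbbbbb.....bbb
96 bbbb....######bbbb.....bbb
97 bbbbb...##########.....bbb
98 bbbbb...###bbb#####...bbbb
99 bbbbb...#.bGGGGb###...bbbb
100 bbbbb...##GGGGGG.##...bbbb
101 bbbbb...##bGGbbb......bbbb
102 bbbbbb..###b######....bbbb
103 bbbbbb...#########....bbbb
104 bbbbbbb..########....bbbbb
105 bbbbbbb..#########...bbbbb
106 bbbbbbb...#######....bbbbb
107 bbbbbbb...#######....bbbbb
108 bbbbbbb...#######....bbbbb
109 bbbbbbb...###.#.#....bbbbb
110 bbbbbbb...#######....bbbbb
111 bbbbbbbb..#######...bbbbbb
```

step_arm(delta_pos=[[0,0,-0.1],[0,-0.15,-0.05],[-0.01,-0.15,-0.05],[0,-0.15,-0.05],[0,0,0]], turn=[0,0,0,0,0])

```text
time: 73.8
ee_pos: [0.5597, -0.3974, 0.2326]
eef_rot: [0.726, 0.688, -0.0, 0.001]
ft_force: [-0.0, -2.4, 0.4]
width: 0.0215
grip_force: 15.0
```

step_arm(delta_pos=[[0,0,-0.08],[0,0,0],[0,0,0]], turn=[0,0,0])

```text
time: 74.1
ee_pos: [0.5601, -0.3967, 0.2315]
eef_rot: [0.726, 0.688, 0.0, 0.001]
ft_force: [-0.3, -0.2, 5.5]
width: 0.022
grip_force: 15.3
```

```bash
python3 ring.py 36
```

```text
[ 0.5601 -0.3967  0.2315] [-0.3 -0.2  5.5]
eye est px [312.9 101.5] c0 300 tip [311.9 101.4]
92 .........bbbbbbbbb........
93 bbb......bbbbbbbbbb.......
94 bbbb......bbbbGGbbb.....bb
95 bbbb......bbbbbbbb.....bbb
96 bbbb......#####bbb.....bbb
97 bbbbb....#########.....bbb
98 bbbbb...###bbb#####....bbb
99 bbbbb...##GGGGGb####...bbb
100 bbbbb...##GGGGGbb###..bbbb
101 bbbbbb..##bGGbbbb##...bbbb
102 bbbbbb..####b##b##....bbbb
103 bbbbbb...#########....bbbb
104 bbbbbbb...########....bbbb
105 bbbbbbb...########...bbbbb
106 bbbbbbb...#######....bbbbb
107 bbbbbbb...########...bbbbb
108 bbbbbbb....#.###.....bbbbb
109 bbbbbbbb..########...bbbbb
110 bbbbbbbb..########...bbbbb
111 bbbbbbbb...######....bbbbb
112 bbbbbbbbb.########..bbbbbb
```

step_arm(delta_pos=[[0,0,0],[0,0,0],[0,0,0],[0,0,0],[0,0,0],[0,0,0],[0,0,0],[0,0,0],[0,0,0]], turn=[0,0,0,0,0,0,0,0,0], grip=0.4)

```text
time: 75.05
ee_pos: [0.5601, -0.3962, 0.2306]
eef_rot: [0.726, 0.688, 0.0, 0.0]
ft_force: [0.5, 0.5, 0.7]
width: 0.0522
grip_force: 0.0
```

step_arm(delta_pos=[[0,0.3,0],[0,0.5,0],[0,0.8,0],[0,0.8,0],[0,0.8,0],[0,0.8,0],[0,0.8,0],[0,1,0],[0,1,0],[0,1,0],[0,1,0],[0,1,0]], turn=[0,0,0,0,0,0,0,0,0,0,0,0])

```text
time: 76.25
ee_pos: [0.5598, -0.1489, 0.2306]
eef_rot: [0.725, 0.689, 0.0, -0.0]
ft_force: [0.1, -0.3, -1.0]
width: 0.0525
grip_force: 0.0
```

```bash
python3 chk.py 40; python3 pots.py 40
python3 - <<'E'
from h import *
a=cv2.imread('pics/scene40.png');b=cv2.imread('pics/side40.png')
t=np.hstack([cv2.resize(a[120:270,140:290],(400,300)),cv2.resize(b[70:190,270:400],(400,300))]); u=np.hstack([cv2.resize(a[130:310,340:520],(400,300)),cv2.resize(b[180:390,220:420],(400,300))])
cv2.imwrite('pics/v14.png',np.vstack([t,u]))
E
```

```text
scene A 0.105 18 0.411 0.3211
scene A 0.14 20 0.4092 0.3352
scene A 0.165 27 0.4073 0.3442
scene B 0.105 14 0.5155 0.3272
scene B 0.14 16 0.5149 0.3352
scene B 0.165 34 0.5161 0.3399
side A 0.105 11 0.408 0.3294
side A 0.14 7 0.4069 0.3448
side A 0.165 84 0.4042 0.3493
side B 0.105 19 0.5114 0.3349
side B 0.14 15 0.5098 0.3437
side B 0.165 59 0.5093 0.3507
side A 256 mid [0.4347 0.3046] ext [0.109 0.055]
side B 251 mid [0.5135 0.3151] ext [0.056 0.053]
side C 265 mid [0.6613 0.2908] ext [0.056 0.058]
scene A 89 mid [0.4115 0.3011] ext [0.104 0.056]
scene B 114 mid [0.4913 0.3094] ext [0.113 0.055]
scene C 147 mid [0.6641 0.288 ] ext [0.058 0.057]
```

View pics/v14.png

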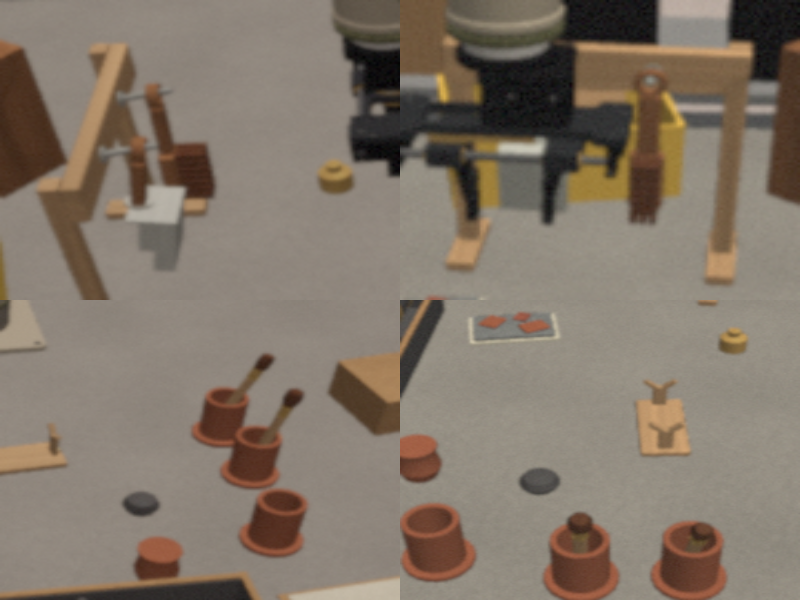

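step_arm(delta_pos=[[0,0.5,0],[0,0,0],[0,0,0],[0,0,0],[0,0,0],[0,0,0],[0,0,0],[0,0,0],[0,0,0],[0,0,0],[0,0,0],[0,0,0]], turn=[0,0,0,0,0,0,0,0,0,0,0,0])

```text
time: 77.55
ee_pos: [0.5601, -0.1387, 0.2306]
eef_rot: [0.726, 0.688, 0.0, 0.0]
ft_force: [1.0, 0.7, -0.3]
width: 0.0523
grip_force: 0.0
```

```bash
python3 -c "
from bench import *
print(close_job())"
```

```text
the job is handed in; nothing more can be done
None
```

I handed the job in at about 78 s and got no verdict back; in my last look, both brushes present stood handle-down in their own pots, and the hand brush and scoop hung head-down on separate pegs.

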